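# Put the washed lid rack back together

## Task

The pot-lid rack was taken apart for washing; put it back together. Stand each steel divider that is there in a bay of its own between the rack's two end plates, then push the rod in from the end away from the post, through both end plates and every divider, until its crossbar is up against the end plate. Stack the three white collars on the rack's post, fully down, widest at the bottom and narrowest on top, and leave the mug, the glass and the jar where they are.

Things in the scene. Friction and masses are not known exactly. Their poses are not given: they have to be found in the camera images.
- rack: dark wooden lid rack, fixed. Origin under the channel's middle at worktop level, y along the rack, z up. Board 100 (x) x 235 (y -78 to 157) x 12 high; on it a channel along y, 52 wide, between flared guide walls 17 high. At its ends upright plates 60 wide (x), 10 thick, 70 high over the board (y -70 to -60, 60 to 70), each with a 17 mm hole along y at x = 0, 46 above the worktop
- bay0 (a point): centre of the floor (12 above the worktop) of the channel's bay next to the rod's entry, rack y -41, 38 long (y) x 52 wide (x); a rib 4 thick, 6 high at rack y -20 parts it from the next bay; axes as the rack
- bay1 (a point): centre of the floor of the middle bay, rack y 0, 36 long (y) x 52 wide, between the ribs at y -20 and +20
- bay2 (a point): centre of the floor of the bay nearest the post, rack y +41, 38 long (y) x 52 wide
- entry (a point): centre of the hole's mouth in the outer face of the end plate away from the post (rack x 0, y -70, z 46): the rod goes in here, along the rack's +y; axes as the rack
- post_foot (a point): where the axis of the rack's steel post meets the top of the board (rack x 0, y 125, z 12); the post is 14 thick, 68 high above the board, its last 8 tapered; axes as the rack
- divider0: loose stainless divider, one of up to three alike (may be absent): upright panel 44 wide (its x) x 12 thick (its y) x 84 high with a flat foot 44 x 30 (x, y) x 8 high, standing, 0.09 kg; a 17 mm hole through it along its y, centred 34 above the underside; same either way round; origin at the centre of the underside, z up
- divider1: loose stainless divider, one of up to three alike (may be absent): upright panel 44 wide (its x) x 12 thick (its y) x 84 high with a flat foot 44 x 30 (x, y) x 8 high, standing, 0.09 kg; a 17 mm hole through it along its y, centred 34 above the underside; same either way round; origin at the centre of the underside, z up
- divider2: loose stainless divider, one of up to three alike (may be absent): upright panel 44 wide (its x) x 12 thick (its y) x 84 high with a flat foot 44 x 30 (x, y) x 8 high, standing, 0.09 kg; a 17 mm hole through it along its y, centred 34 above the underside; same either way round; origin at the centre of the underside, z up
- divider0_hole (a point): centre of the hole in this divider (diameter 17), halfway through the panel, 34 above its underside; axes as the divider
- divider1_hole (a point): centre of the hole in this divider (diameter 17), halfway through the panel, 34 above its underside; axes as the divider
- divider2_hole (a point): centre of the hole in this divider (diameter 17), halfway through the panel, 34 above its underside; axes as the divider
- rod: loose steel rod, lying level, 0.08 kg. Along its own x: round shaft 10 in diameter from x = 0 to 165 (the last 12 tapered to a point of 4), flat crossbar 6 thick (x -6 to 0), 34 wide (y), 10 high, then a square tail 10 x 10, from x = -6 to -51, to grip it by. All 10 high: it does not roll. Origin below the shaft end of the crossbar, on the underside; shaft axis 5 above
- rod_head (a point): point on the rod's axis at the crossbar's face towards the shaft (rod x 0); x points along the shaft to the tip
- rod_tip (a point): tip of the rod's shaft, on its axis, 165 from rod_head
- collar_wide: loose white plastic ring, the widest of three collars: outside diameter 54, bore 22, height 20, 40 g, lying flat on the worktop at the start; origin at the centre of the underside, z along its axis; may be used either way round
- collar_middle: loose white plastic ring, the middle one of three collars: outside diameter 44, bore 22, height 20, 40 g, lying flat on the worktop at the start; origin at the centre of the underside, z along its axis; may be used either way round
- collar_narrow: loose white plastic ring, the narrowest of three collars: outside diameter 34, bore 22, height 20, 40 g, lying flat on the worktop at the start; origin at the centre of the underside, z along its axis; may be used either way round
- mug_sink: bystander: mug at the back of the worktop, 101 high; origin at the centre of the underside
- tumbler: bystander: drinking glass 80 wide, 91 high, at the back; origin at the centre of the underside
- honey_jar: bystander: jar 58 wide, 86 high, at the back; origin at the centre of the underside
Not all that is in view belongs to the job. Leave any pink look-alike of the collar_wide alone.

How it is judged (in metres and radians):
On the way, in this order (a step that is already met when the one before it is completed fails the run):
1. every divider that is there stands upright on the channel floor in a bay between the end plates (z of divider0 in the frame of rack between 0.009 and 0.0155 m and y of divider0 in the frame of rack between -0.055 and 0.055 m and x of divider0 in the frame of rack between -0.008 and 0.008 m and angle between each of divider0, divider1, divider2's own z axis and vertical below 0.06 rad and linear speed of each of divider0, divider1, divider2 below 0.03 m/s and z of divider1 in the frame of rack between 0.009 and 0.0155 m and y of divider1 in the frame of rack between -0.055 and 0.055 m and x of divider1 in the frame of rack between -0.008 and 0.008 m and z of divider2 in the frame of rack between 0.009 and 0.0155 m and y of divider2 in the frame of rack between -0.055 and 0.055 m and x of divider2 in the frame of rack between -0.008 and 0.008 m), for 0.2 s.
2. the rod is through both end plates and every divider, its crossbar up against the end plate (x of rod_head in the frame of entry between -0.007 and 0.007 m and z of rod_head in the frame of entry between -0.007 and 0.007 m and x of rod_tip in the frame of entry between -0.007 and 0.007 m and z of rod_tip in the frame of entry between -0.007 and 0.007 m and y of rod_head in the frame of entry between -0.006 and 0.004 m and y of rod_tip in the frame of entry above 0.142 m and linear speed of rod below 0.03 m/s and y of divider0_hole in the frame of rod_head between -0.007 and 0.007 m and z of divider0_hole in the frame of rod_head between -0.007 and 0.007 m and x of divider0_hole in the frame of rod_head between 0.01 and 0.14 m and y of divider1_hole in the frame of rod_head between -0.007 and 0.007 m and z of divider1_hole in the frame of rod_head between -0.007 and 0.007 m and x of divider1_hole in the frame of rod_head between 0.01 and 0.14 m and y of divider2_hole in the frame of rod_head between -0.007 and 0.007 m and z of divider2_hole in the frame of rod_head between -0.007 and 0.007 m and x of divider2_hole in the frame of rod_head between 0.01 and 0.14 m), for 0.2 s.
At the end, for the whole second after the job is handed in: Each divider upright (0.06 rad) on the channel floor (3.5 mm), in a bay; rod through both plates and all dividers, crossbar within 6 mm of the plate, tip out beyond; collars on the post within 6 mm, wide, middle, narrow upward, each within 4.5 mm of fully down; all at rest (all of step 1 and all of step 2 and horizontal distance between each of collar_wide, collar_middle, collar_narrow and post_foot below 0.006 m and z of collar_wide in the frame of post_foot between -0.003 and 0.0045 m and angle between each of collar_wide, collar_middle, collar_narrow's own z axis and vertical below 0.08 rad and linear speed of each of collar_wide, collar_middle, collar_narrow below 0.03 m/s and z of collar_middle in the frame of post_foot between 0.017 and 0.0245 m and z of collar_narrow in the frame of post_foot between 0.037 and 0.0445 m); the robot touches nothing.
It fails at once if the mug, the glass or the jar was moved more than 3 cm (distance of any of mug_sink, tumbler, honey_jar from where it was at the start of the episode above 0.03 m).
Of divider0, divider1, divider2 only 2 to 3 are there at a start; the rules pass over those that are not, and their reading is None.
At some moment in a run one of collar_wide, collar_middle, collar_narrow, rod may be knocked a few centimetres aside while the robot is not near it.
It also fails if it takes over 205 s, if anything falls off the work surface, if the arm or the gripper's body presses on something with over 40 N, if the wrist force passes 120 N, or if a joint passes its speed limit or range.

## Robot

A 6-joint arm with a two-finger parallel gripper is mounted at the origin on a cart in front of the work surface, level with it; the furniture and walls round the work are solid. World frame = base frame: x ahead of the robot, y to its left, z up, the work surface at z = 0. Lengths are in m, angles in degrees, forces in N, time in s.
With the tool pointing down it reaches from about 0.4 to 0.825 m from the base axis. Payload 7 kg.
Tool frame: the origin (TCP) lies at the centre of the arm's flange, where the gripper is bolted on; the fingertips stand 178 mm ahead of it and the grasp point (between the pads) lies 159 mm ahead of it (tip_reach is the distance from the TCP to the fingertips, in m); z points along the fingers, y is the line along which they close (so a half turn about z gives the same grasp; the last joint's range is limited). The gripper opens to 88 mm and grips with 3 to 60 N. Pads are 19 mm wide; open, the fingers measure 130 mm over their backs; the gripper's body (78 mm by 193 mm) begins 47 mm behind the grasp point.
Start: joints at [82.855, 20.546, 0.682, 0, -70.136, -16.507], TCP at [0.271, 0.618, 0.405] pointing down, gripper open.
Joint ranges: [-176.03, 176.03], [-82.01, 121.73], [-58.28, 71.71], [-173.87, 95.51], [-174.79, -0.11], [-173.66, 173.66]. Speed limits (degrees/s): [136.94, 136.94, 172.46, 180, 180, 180].

## Interface

Orientations are given as [roll, pitch, yaw] about the fixed x, y, z axes, in that order (R = Rz(yaw) Ry(pitch) Rx(roll)).
In Python, from plant import * gives the robot as it stands.
- The arm moves only by the shell command python3 -m handwheel 'ROWS'. ROWS is JSON, a list of rows, each a list of 7 numbers: the opening, from -1 (shut) to 1 (fully open), then the shift along the tool's x, y, z as a fraction of full scale, then the turn, a rotation vector about the tool's x, y, z as a fraction of full scale. A call has 1 to 5 rows; each row shifts and turns the commanded pose from where the row before left it, along the tool's axes as they then stand; what a row does not reach is not made up. Full scale, the value 1, is 0.025 m for a shift and 6 degrees for a turn. A row lasts 1/8 s, in which the tool goes at most 62.5 mm and 10.7 degrees, less where a joint would pass 70% of its speed; a pose out of reach is approached as far as the arm can. A call with a number of a shift or a turn outside -1 to 1 is refused whole. A call with a gripper value outside its range is refused whole. The fingers move at their own pace and stop on an object; the grip force is fixed at half the most. Time passes only in rows, so rows that do not move let the fingers close. It gives the time, the measured TCP pose, the force, the opening and the grip force at its end, in the units of the state.
- get_obs(): the state, without advancing time (a new reading comes with each control period).
- snapshot(name): name is "scene" or "top" or "wrist"; returns a dict with "color" (384x512x3 uint8, red, green, blue), "fx", "fy", "cx", "cy" (pixels), "R" (3x3) and "t" (3): a world point X has camera coordinates R X + t; the wrist camera has in their place "tool_from_camera" (4x4, takes a point from camera to tool coordinates, whose origin is the TCP and whose axes are the flange's). Camera axes: x right, y down, z forward; pixel columns grow to the right and rows downward; lengths in m; the calibration is good to about 2 mm. The wrist camera is an equidistant fisheye: a pixel r from the principal point sees the ray r / f radians off the axis. A picture is of the moment at which its call begins: read the wrist's pose just before it. There is no depth.
- close_job(): hands the job in; it is judged then, once.
The state is a dict: "clock": time; "joint_pos": joint angles; "qvel": joint speeds; "tau": joint torques, N m; "tool_pos": TCP position; "orientation": TCP orientation; "force": force on the tool from outside, world axes, zero at the start; "moment": the same for the moment, N m; "opening": finger opening in m; "gripper_force": force on a finger pad.
Only numpy, scipy, OpenCV 4.12 (cv2) and the standard library are available. Lean on these libraries where they do the work, as an engineer would, in place of code of your own. Each camera call takes 0.05 s, during which the arm holds its last target. There are 200 camera calls.

## Working session

There is one attempt and no reset: what is moved stays moved. The work goes in short steps, Python scripts to look and compute and a shell command to move; the robot and the scene stay as the last step left them, time stands still between calls to the robot, and variables do not carry over. Pictures are saved under pics/ and viewed, at most 14 in all, crops included, and the job is handed in when it is done.

```bash
ls; mkdir -p pics; python3 - <<'E'
from plant import *
import cv2
print(get_obs())
for n in("top","scene"):
    s=snapshot(n); cv2.imwrite(f"pics/{n}0.png",cv2.resize(s["color"][:,:,::-1],(800,600),interpolation=cv2.INTER_CUBIC)); print(n,s["fx"],s["fy"],s["cx"],s["cy"],s["R"],s["t"])
s=snapshot("wrist");print({k:v for k,v in s.items() if k!="color"})
E
```

```text
pics
{'clock': 0.0, 'joint_pos': array([ 8.28571675e+01,  2.05915555e+01,  6.33228055e-01, -2.00784653e-02,
       -7.01335556e+01, -1.65054426e+01]), 'qvel': array([ 0.0172955 ,  0.03567806,  0.10401046,  0.05032352, -0.05474396,
        0.14383561]), 'tau': array([ 4.37069320e-04, -5.82709622e+01,  2.93066704e+01,  6.99735850e+00,
        7.29675448e-03, -1.51614631e-04]), 'tool_pos': array([0.27069595, 0.61813604, 0.40371705]), 'orientation': array([ 1.7990654e+02, -8.0099880e-03, -2.3655107e+01]), 'force': array([-0.59439707, -0.06486087,  0.26895698]), 'moment': array([ 0.01585242,  0.02494373, -0.00358301]), 'gripper_force': 0.0, 'opening': 0.0880143522474781}
top 361.72324601938504 361.72324601938504 258.5617566856843 193.98303153308086 [[ 1.48349389e-02 -9.99887680e-01  2.13369093e-03]
 [-9.91472896e-01 -1.49863261e-02 -1.29448471e-01]
 [ 1.29465907e-01 -1.95136569e-04 -9.91583855e-01]] [-0.11189116  0.58643162  0.83485129]
scene 433.55044912605183 433.55044912605183 250.10662536592196 192.7632629199445 [[ 0.61713188 -0.78663181 -0.01893754]
 [-0.46260272 -0.3432443  -0.81742405]
 [ 0.63651156  0.513219   -0.57572502]] [-0.42605088  0.30376575  0.74176242]
{'fx': 297.3186396354542, 'fy': 297.3186396354542, 'cx': 253.8641779231044, 'cy': 193.22556755966622, 'tool_from_camera': array([[-4.96558682e-04, -9.58702397e-01, -2.84410739e-01,
         7.84051101e-02],
       [ 9.99999669e-01, -6.59505925e-04,  4.77166911e-04,
         6.97398839e-04],
       [-6.45031628e-04, -2.84410408e-01,  9.58702406e-01,
         1.97719525e-02],
       [ 0.00000000e+00,  0.00000000e+00,  0.00000000e+00,
         1.00000000e+00]])}
```

View pics/top0.png

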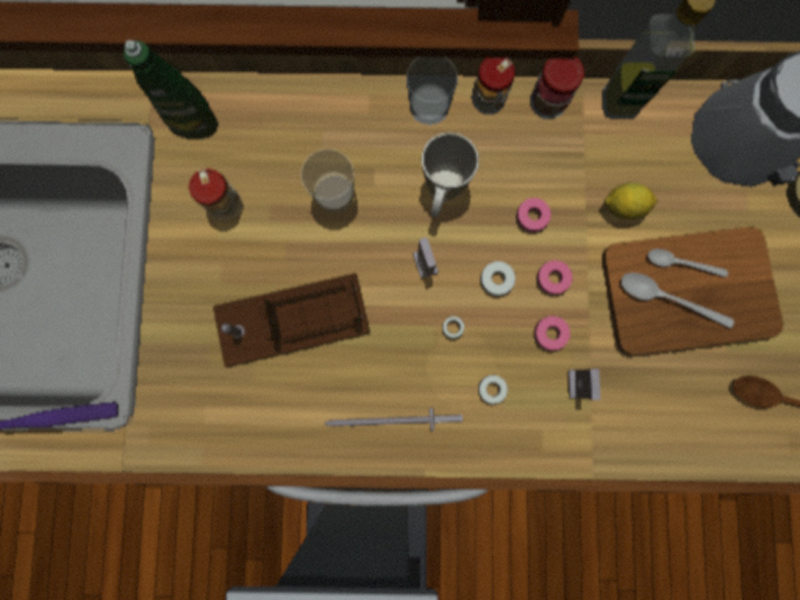

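View pics/scene0.png

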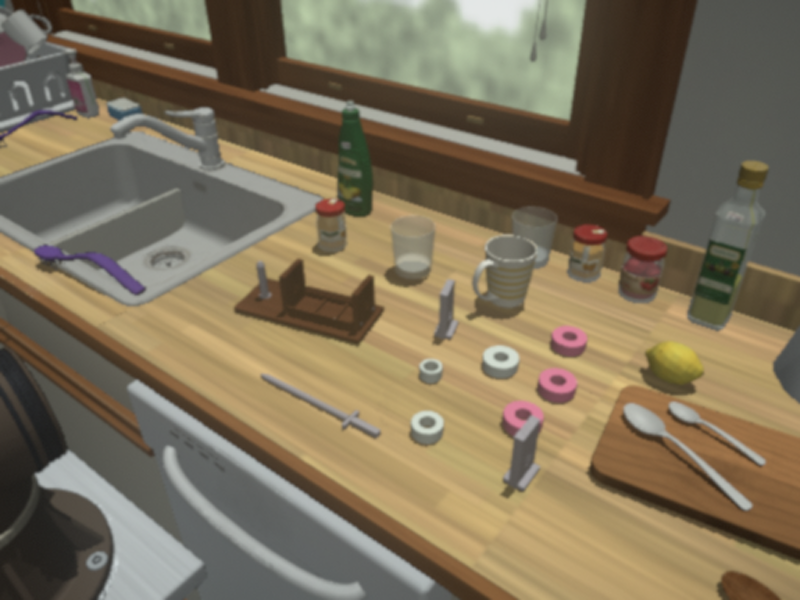

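The top picture shows two dividers at (427,258) and (585,385). The rod runs from its tip at (327,424) to its tail at (462,418), with the crossbar at about (431,420). The collars are wide (498,279), middle (493,390) and narrow (454,327), judged by outside size. The rack's post is at (232,330). The three pink rings at (534,215), (554,278) and (552,333) are decoys. The next step is to locate everything and enlarge the collars.

```bash
cat > h.py <<'E'
from plant import *
import numpy as np, cv2
from scipy.spatial.transform import Rotation as Ro
def plane(C,d,z): return C+d*(z-C[2])/d[2]
def px(s,u,v,z):   # native pixels, fixed camera -> world on plane z
    R,t=np.array(s["R"]),np.array(s["t"])
    d=R.T@np.array([(u-s["cx"])/s["fx"],(v-s["cy"])/s["fy"],1]); return plane(-R.T@t,d,z)
def pose():
    o=get_obs(); return Ro.from_euler("xyz",o["orientation"],degrees=True).as_matrix(),np.array(o["tool_pos"]),o
def wp(s,Rt,p,u,v,z): # wrist fisheye
    a=np.array([(u-s["cx"])/s["fx"],(v-s["cy"])/s["fy"]]); r=np.hypot(*a)
    d=np.array([*(a/r*np.sin(r)),np.cos(r)]) if r>1e-9 else np.array([0,0,1.])
    T=np.array(s["tool_from_camera"]); C=Rt@T[:3,3]+p
    return plane(C,Rt@T[:3,:3]@d,z)
def proj(s,Rt,p,X): # world -> wrist pixel
    T=np.array(s["tool_from_camera"]); c=T[:3,:3].T@(Rt.T@(np.array(X)-p)-T[:3,3])
    th=np.arctan2(np.hypot(c[0],c[1]),c[2]); q=c[:2]/np.hypot(c[0],c[1])*th
    return s["cx"]+s["fx"]*q[0],s["cy"]+s["fy"]*q[1]
def move(x,y,z,yaw=None): # print what to type: needed shift (tool axes, units of 25mm) and turn (6 deg)
    R,p,o=pose(); e=o["orientation"]
    d=R.T@(np.array([x,y,z])-p)/.025
    if yaw is None: yaw=e[2]
    Rd=Ro.from_euler("xyz",[180,0,yaw],degrees=True).as_matrix()
    w=Ro.from_matrix(R.T@Rd).as_rotvec(degrees=True)/6
    print("pos",p.round(4),"rpy",np.round(e,2),"shift",d.round(2),"turn",w.round(2),"open",round(o["opening"],4),"F",np.round(o["force"],1),"t",round(o["clock"],2))
E
cat > a.py <<'E'
from h import *
s=snapshot("top"); k=512/800
for n,u,v,z in [("div0",427,258,.04),("div1",585,385,.04),("rodtip",327,424,.005),("head",432,420,.005),("tail",462,418,.005),("wide",498,279,.02),("mid",493,390,.02),("nar",454,327,.02),("c1",214,306,.012),("c2",357,275,.012),("c3",370,327,.012),("c4",226,366,.012),("postbase",236,336,.012),("posttop",231,329,.08)]:
    print(n,px(s,u*k,v*k,z)[:2].round(3))
im=s["color"][:,:,::-1]
cv2.imwrite("pics/crop1.png",cv2.resize(im[150:260,250:400],(800,586),interpolation=cv2.INTER_CUBIC))
E
python3 a.py
```

```text
div0 [ 0.659 -0.138]
div1 [ 0.467 -0.379]
rodtip [0.4   0.014]
head [ 0.409 -0.15 ]
tail [ 0.413 -0.196]
wide [ 0.631 -0.252]
mid [ 0.457 -0.243]
nar [ 0.554 -0.182]
c1 [0.582 0.199]
c2 [ 0.636 -0.027]
c3 [ 0.553 -0.05 ]
c4 [0.488 0.174]
postbase [0.535 0.161]
posttop [0.541 0.149]
```

View pics/crop1.png

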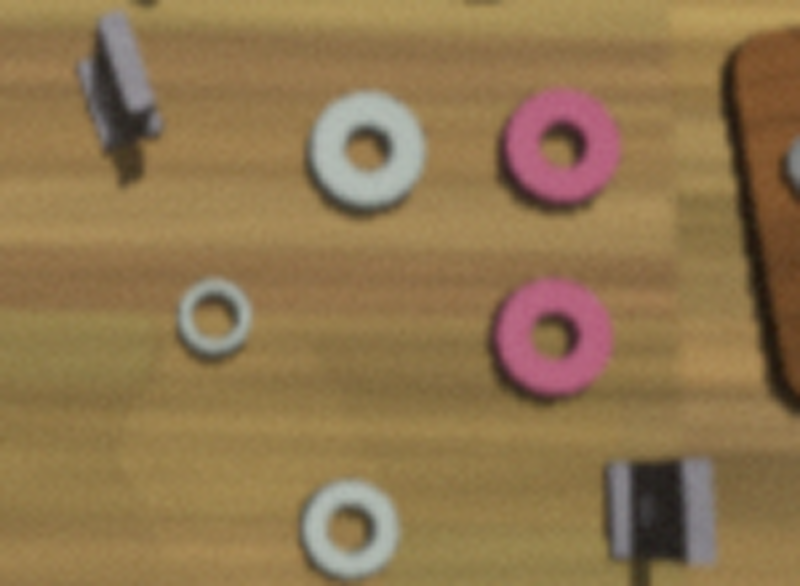

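The white rings in the crop are the wide one at (367,150), the middle one at (351,530) and the narrow one at (214,318). Their outside widths in pixels are about 115:98:73, which matches 54:44:34. The pink rings are look-alikes to leave alone. Two dividers are present. I'm moving above the rack.

```bash
A='[[1,1,0.8,0,0,0,0],[1,1,0.8,0,0,0,0],[1,1,0.8,0,0,0,0],[1,1,0.8,0,0,0,0],[1,1,0.8,0,0,0,0]]' 
python3 -m handwheel '[[1,1,0.8,0,0,0,0],[1,1,0.8,0,0,0,0],[1,1,0.8,0,0,0,0],[1,1,0.8,0,0,0,0],[1,1,0.8,0,0,0,0]]'
python3 -m handwheel '[[1,1,0.8,0,0,0,0],[1,1,0.8,0,0,0,0],[1,1,0.8,0,0,0,0],[1,1,0.8,0,0,0,0],[1,1,0.8,0,0,0,0]]'
python3 -m handwheel '[[1,1,0.8,0,0,0,0],[1,1,0.8,0,0,0,0],[1,1,0.8,0,0,0,0],[1,1,0.8,0,0,0,0],[1,1,0.8,0,0,0,0]]'
python3 -m handwheel '[[1,1,0.8,0,0,0,0],[1,1,0.8,0,0,0,0],[1,1,0.8,0,0,0,0],[1,1,0.8,0,0,0,0],[1,1,0.8,0,0,0,0]]'
python3 -m handwheel '[[1,0,0,0,0,0,1],[1,0,0,0,0,0,1],[1,0,0,0,0,0,1],[1,0,0,0,0,0,1],[1,0,0,0,0,0,1]]'
python3 -m handwheel '[[1,0,0,0,0,0,1],[1,0,0,0,0,0,1],[1,0,0,0,0,0,1],[1,0,0,0,0,0,0.65],[1,0,0,0,0,0,0]]'
python3 - <<'E'
from h import *
move(.56,0,.4)
s=snapshot("wrist"); cv2.imwrite("pics/w1.png",cv2.resize(s["color"][:,:,::-1],(800,600),interpolation=cv2.INTER_CUBIC)); np.save("pics/w1.npy",s)
E
```

```text
clock: 0.82
tool_pos: [0.3458, 0.4751, 0.4046]
orientation: [180.0, 0.0, -23.6]
force: [0.6, 0.4, -0.2]
opening: 0.0873
gripper_force: 0.0
clock: 1.45
tool_pos: [0.42, 0.3333, 0.4047]
orientation: [-180.0, 0.0, -23.7]
force: [0.4, 0.4, 0.7]
opening: 0.0876
gripper_force: 0.0
clock: 2.08
tool_pos: [0.4943, 0.1915, 0.4047]
orientation: [-180.0, -0.0, -23.7]
force: [0.3, -0.2, 0.4]
opening: 0.0876
gripper_force: 0.0
clock: 2.7
tool_pos: [0.5685, 0.0498, 0.4047]
orientation: [-180.0, -0.0, -23.7]
force: [0.0, 0.6, 0.4]
opening: 0.0876
gripper_force: 0.0
clock: 3.32
tool_pos: [0.5681, 0.0507, 0.4046]
orientation: [180.0, 0.0, -53.9]
force: [0.3, -0.5, -0.2]
opening: 0.0876
gripper_force: 0.0
clock: 3.95
tool_pos: [0.5681, 0.0508, 0.4046]
orientation: [180.0, 0.0, -75.5]
force: [-0.2, 1.1, -0.1]
opening: 0.0877
gripper_force: 0.0
pos [0.5681 0.0508 0.4046] rpy [179.99   0.   -75.53] shift [1.89 0.82 0.19] turn [0. 0. 0.] open 0.0877 F [-0.2  1.1 -0.1] t 3.95
```

View pics/w1.png

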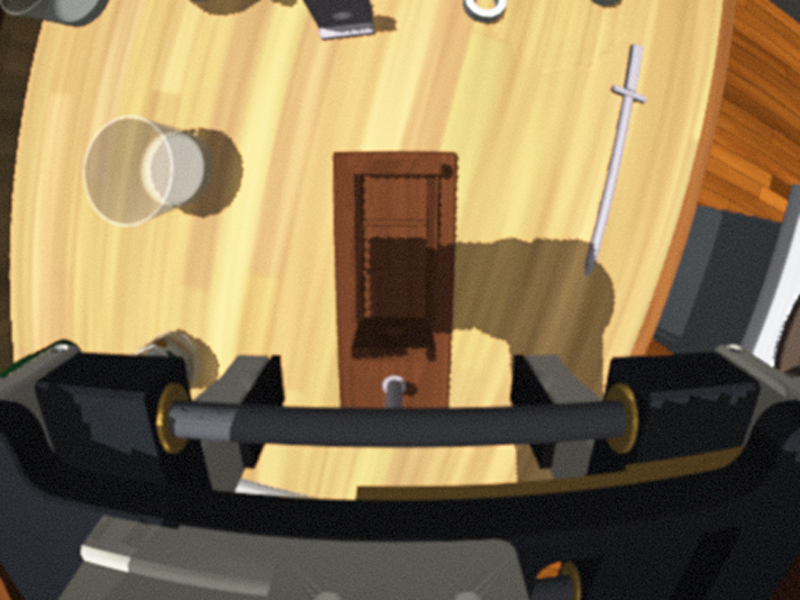

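The wrist view shows the board's entry-end corners at (334,153) and (457,153), the long edges reaching (343,408) and (449,408), and the post's top at (393,384). The rod's crossbar is at (629,94) and its tip at (590,270).

```bash
cat >> h.py <<'E'
def view(name,Rt=None):
    Rt,p,o=pose(); s=snapshot("wrist")
    cv2.imwrite(f"pics/{name}.png",cv2.resize(s["color"][:,:,::-1],(800,600),interpolation=cv2.INTER_CUBIC)); np.save(f"pics/{name}.npy",dict(s=s,R=Rt,p=p)); return s,Rt,p
def pts(name,L): # L: (label,u,v,z) in 800x600 pixels
    q=np.load(f"pics/{name}.npy",allow_pickle=True).item(); r={}
    for n,u,v,z in L: r[n]=wp(q["s"],q["R"],q["p"],u*.64,v*.64,z); print(n,r[n].round(4))
    return r
E
python3 - <<'E'
from h import *
R,p,o=pose(); s=np.load("pics/w1.npy",allow_pickle=True).item(); np.save("pics/w1.npy",dict(s=s,R=R,p=p))
r=pts("w1",[("a",334,153,.012),("b",457,153,.012),("c",343,408,.012),("d",449,408,.012),("post",393,384,.08),("post72",393,384,.078),("head",629,94,.005),("tail",636,46,.005),("tip",590,270,.005)])
a,b,c,d=(r[k][:2] for k in"abcd"); m=(a+b)/2; n=(c+d)/2
v=a-b; print("width",np.linalg.norm(v),"yaw from end",np.degrees(np.arctan2(v[1],v[0])))
for e in (c-a,d-b,n-m,r["post"][:2]-m): print("yaw",np.degrees(np.arctan2(-e[0],e[1])), np.linalg.norm(e))
h=r["tip"]-r["head"]; print("rod yaw",np.degrees(np.arctan2(h[1],h[0])),np.linalg.norm(h))
E
```

```text
a [ 0.6398 -0.0248  0.012 ]
b [ 0.5453 -0.0492  0.012 ]
c [0.5831 0.1929 0.012 ]
d [0.4887 0.1685 0.012 ]
post [0.5528 0.1238 0.08  ]
post72 [0.5525 0.1248 0.078 ]
head [ 0.4114 -0.1498  0.005 ]
tail [ 0.4147 -0.197   0.005 ]
tip [0.4014 0.0125 0.005 ]
width 0.09764185939077662 yaw from end 14.466592695911704
yaw 14.601791703805226 0.2250503842678703
yaw 14.554402717529523 0.2249829350390849
yaw 14.578100761905274 0.22501664041218505
yaw 13.890505015842628 0.16568079807046077
rod yaw 93.51676130300953 0.16257761952337804
```

```bash
python3 -m handwheel '[[1,0.92,-0.36,0.84,0,0,0],[1,0.92,-0.36,0.84,0,0,0],[1,0.92,-0.36,0.84,0,0,0],[1,0.92,-0.36,0.84,0,0,0],[1,0.92,-0.36,0.84,0,0,0]]' | grep tool
python3 -m handwheel '[[1,0,0,0,0,0,0],[1,0,0,0,0,0,0]]' | grep tool
python3 - <<'E'
from h import *
pts("w1",[("postbase",393,384,.012)])
view("w2")
E
```

```text
tool_pos: [0.641, -0.0497, 0.299]
tool_pos: [0.6406, -0.0489, 0.2999]
postbase [0.5448 0.1569 0.012 ]
```

View pics/w2.png

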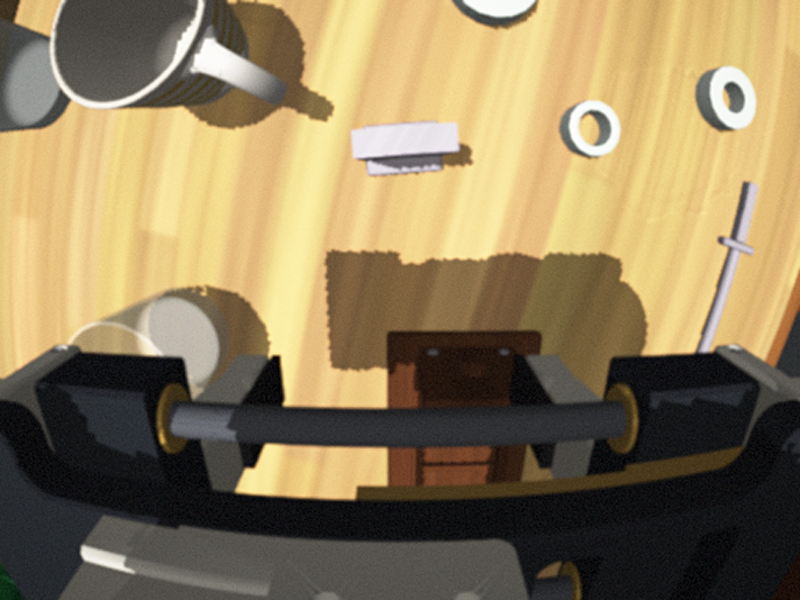

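The divider's top face has corners (351,130), (458,122), (460,151) and (353,159). Its foot is just below, from (368,172) to (442,168). The collars are narrow (591,128) and middle (727,97), and the board's entry-end corners are (388,332) and (541,332).

```bash
python3 - <<'E'
from h import *
r=pts("w2",[("1",351,130,.084),("2",458,122,.084),("3",460,151,.084),("4",353,159,.084),("a",388,332,.012),("b",541,332,.012),("nar",591,128,.02),("mid",727,97,.02)])
c=sum(r[k] for k in"1234")/4; v=(r["1"]-r["2"]+r["4"]-r["3"])/2
yaw=np.degrees(np.arctan2(v[1],v[0])); print("c",c,"len",np.linalg.norm(v),"yaw",yaw,"thick",np.linalg.norm((r["1"]-r["4"])[:2]))
v=r["a"]-r["b"];print("rack",np.linalg.norm(v),np.degrees(np.arctan2(v[1],v[0])))
move(c[0],c[1],.25,yaw-90)
E
```

```text
1 [ 0.6832 -0.1358  0.084 ]
2 [ 0.6411 -0.1504  0.084 ]
3 [ 0.6371 -0.1387  0.084 ]
4 [ 0.6794 -0.124   0.084 ]
a [ 0.6413 -0.0278  0.012 ]
b [ 0.5471 -0.0514  0.012 ]
nar [ 0.5584 -0.1805  0.02  ]
mid [ 0.4658 -0.2409  0.02  ]
c [ 0.66020765 -0.1372211   0.084     ] len 0.0447105464629027 yaw 19.075949497113715 thick 0.012357448024486578
rack 0.09707402040578846 14.062037645173369
pos [ 0.6406 -0.0486  0.3004] rpy [-1.7995e+02 -1.0000e-02 -7.5500e+01] shift [3.63 0.13 2.02] turn [-0.01 -0.   -0.76] open 0.0873 F [-0.4  1.   0.1] t 4.92
```

```bash
python3 -m handwheel '[[0.36,0.91,0.03,0,0,0,0],[0.36,0.91,0.03,0,0,0,0],[0.36,0.91,0.03,0,0,0,0],[0.36,0.91,0.03,0,0,0,0],[0.36,0,0,0,0,0,-0.76]]' | grep tool
python3 -m handwheel '[[0.36,0,0,0.6,0,0,0],[0.36,0,0,0.6,0,0,0],[0.36,0,0,0,0,0,0]]' | grep tool
python3 - <<'E'
from h import *
move(.6602,-.1372,.227,-70.9); view("w3")
E
```

```text
tool_pos: [0.6607, -0.1405, 0.2993]
tool_pos: [0.6597, -0.1377, 0.2672]
pos [ 0.6597 -0.1377  0.2672] rpy [ 1.7979e+02  8.0000e-02 -7.1040e+01] shift [-0.01 -0.03  1.61] turn [ 0.04  0.01 -0.02] open 0.0596 F [-0.6  0.4 -0.1] t 5.92
```

View pics/w3.png

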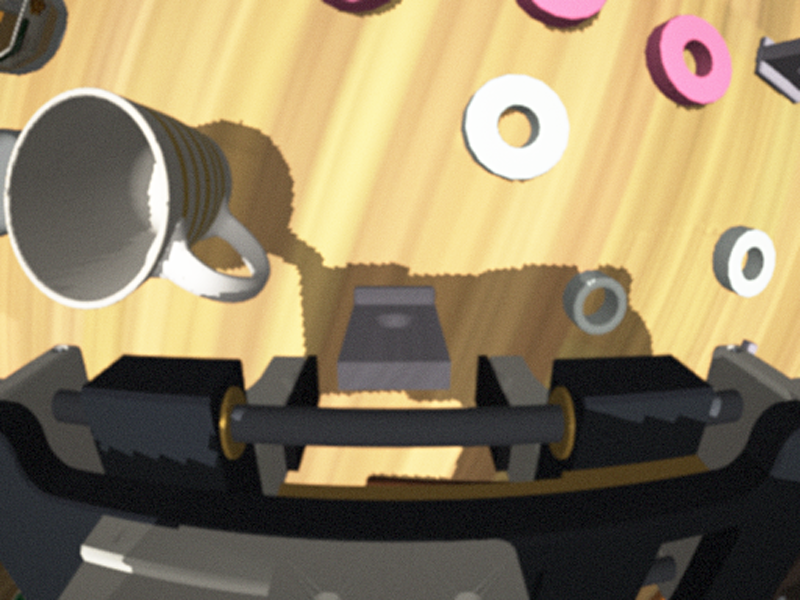

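The divider sits centred between the fingers, spanning (338–449, 340–388), and the mug's handle at (265,290) is clear. I'm going down to grip it.

```bash
python3 -m handwheel '[[0.36,0,-0.03,0.54,0,0,0],[0.36,0,0,0.54,0,0,0],[0.36,0,0,0.54,0,0,0],[0.36,0,0,0,0,0,0],[-1,0,0,0,0,0,0]]' | egrep "tool|force"
python3 -m handwheel '[[-1,0,0,0,0,0,0],[-1,0,0,0,0,0,0],[-1,0,0,0,0,0,0]]'
python3 -m handwheel '[[-1,0,0,-0.8,0,0,0],[-1,0,0,-1,0,0,0],[-1,0,0,-1,0,0,0],[-1,0,0,0,0,0,0]]' 
python3 - <<'E'
from h import *
d=np.array([-.2505,.968]); print(np.array([.573,.0375])+d*.041,np.array([.573,.0375])-d*.041)
t=np.array([.573,.0375])+d*.041
move(t[0],t[1],.29,-75.6)
E
```

```text
tool_pos: [0.6613, -0.1375, 0.2292]
force: [0.5, -0.3, 0.4]
gripper_force: 0.0
clock: 6.98
tool_pos: [0.6613, -0.1375, 0.2297]
orientation: [-180.0, -0.0, -71.0]
force: [-0.6, 0.8, 1.8]
opening: 0.0433
gripper_force: 29.9
clock: 7.48
tool_pos: [0.6617, -0.1375, 0.3015]
orientation: [-179.8, -0.1, -71.0]
force: [0.7, 0.2, -2.5]
opening: 0.0439
gripper_force: 29.9
[0.5627295 0.077188 ] [ 0.5832705 -0.002188 ]
pos [ 0.6617 -0.1375  0.3015] rpy [-1.7978e+02 -8.0000e-02 -7.0980e+01] shift [-9.41  0.95  0.44] turn [-0.04 -0.01  0.77] open 0.0439 F [ 0.7  0.2 -2.5] t 7.47
```

```bash
python3 -m handwheel '[[-1,0,0,-0.7,0,0,0],[-1,-0.4,0,-0.65,0,0,0],[-1,-1,0.1,0,0,0,0],[-1,-1,0.1,0,0,0,0],[-1,-1,0.1,0,0,0,0]]' | egrep "tool"
python3 -m handwheel '[[-1,-1,0.1,0,0,0,0],[-1,-1,0.1,0,0,0,0],[-1,-1,0.1,0,0,0,0],[-1,-1,0.1,0,0,0,0],[-1,-1,0.1,0,0,0,0]]' | egrep "tool"
python3 -m handwheel '[[-1,-0.9,0.1,0,0,0,0],[-1,0,0,0,0,0,0.77],[-1,0,0,0,0,0,0],[-1,0,0,0,0,0,0]]' | egrep "tool"
python3 - <<'E'
from h import *
move(.564,.076,.2417,-75.5)
view("w4")
E
```

```text
tool_pos: [0.6258, -0.0584, 0.3336]
tool_pos: [0.5732, 0.0558, 0.3336]
tool_pos: [0.5641, 0.0751, 0.3333]
pos [0.5641 0.0751 0.3333] rpy [-1.7998e+02  1.0000e-02 -7.5520e+01] shift [-0.03 -0.01  3.66] turn [-0.  0. -0.] open 0.0439 F [-0.7 -0.5 -0.9] t 9.22
```

View pics/w4.png

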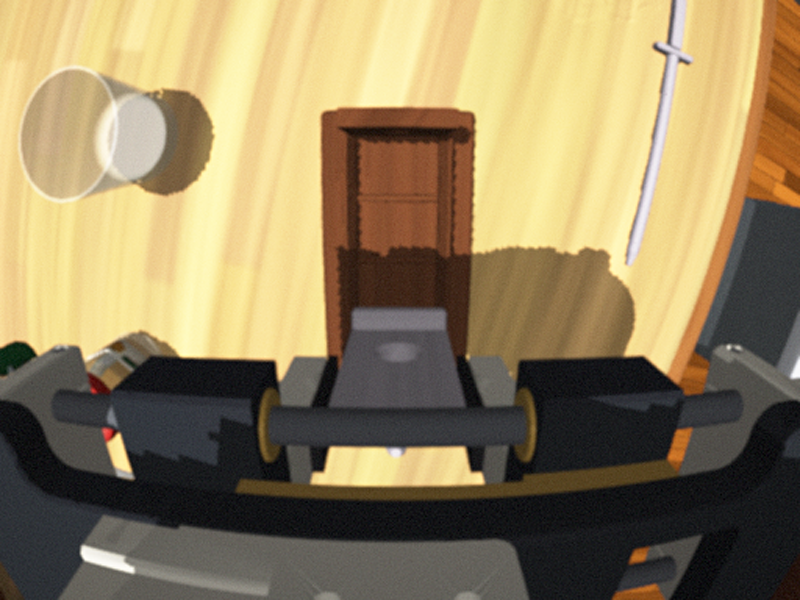

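The view shows the far board corners at (322,112) and (475,112) and the end plate's top from (337,108) to (462,108). The first rib is at v 195–203, spanning u 360–438. The held divider spans (330–462, 310–405), and the post's tip is at (396,450).

```bash
cat > rk.py <<'E'
from h import *
import sys
q=np.load("pics/w4.npy",allow_pickle=True).item()
def rk(o,yaw,X): return Ro.from_euler("z",yaw,degrees=True).apply(np.array(X)/1000.)+[*o,0]
for o in [(.5745,.0365),(.5745,.0395)]:
  for n,X in [("boardL",(50,-78,12)),("boardR",(-50,-78,12)),("plTopOutL",(30,-70,82)),("plTopOutR",(-30,-70,82)),("plTopInL",(30,-60,82)),("plTopInR",(-30,-60,82)),("ribL",(26,-22,18)),("ribR",(-26,-22,18)),("ribnear",(0,-18,12)),("boardLm",(50,40,12)),("boardRm",(-50,40,12)),("posttop",(0,125,80))]:
    u,v=proj(q["s"],q["R"],q["p"],rk(o,14.5,X)); print(n,round(u/.64),round(v/.64),end=" | ")
  print()
im=q["s"]["color"][55:245,180:330,::-1]; cv2.imwrite("pics/c4.png",cv2.resize(im,None,fx=3.1,fy=3.1,interpolation=cv2.INTER_CUBIC))
E
python3 rk.py
```

```text
boardL 319 109 | boardR 475 109 | plTopOutL 336 106 | plTopOutR 458 106 | plTopInL 336 126 | plTopInR 458 126 | ribL 356 194 | ribR 438 194 | ribnear 397 200 | boardLm 323 286 | boardRm 471 286 | posttop 397 452 | 
boardL 318 114 | boardR 474 113 | plTopOutL 334 112 | plTopOutR 457 112 | plTopInL 335 132 | plTopInR 457 132 | ribL 355 199 | ribR 437 199 | ribnear 396 204 | boardLm 322 291 | boardRm 470 291 | posttop 396 456 |
```

View pics/c4.png

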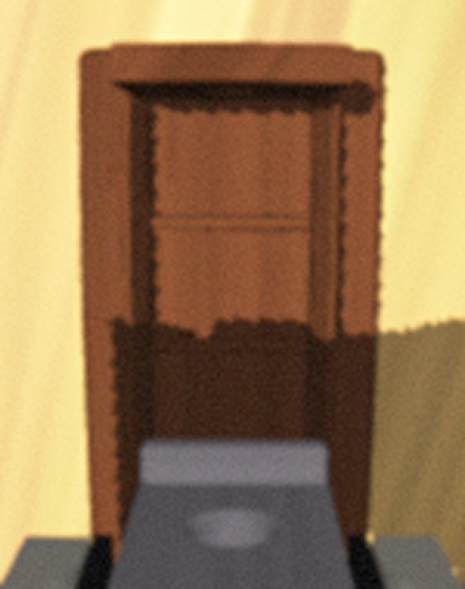

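The predicted edges match the picture within about 1 mm, so the rack's origin is (0.5743, 0.0370) at yaw 14.5°. I'm lowering the divider into bay2.

```bash
python3 -m handwheel '[[-1,-0.06,0,0.8,0,0,0],[-1,0,0,0.8,0,0,0],[-1,0,0,0.8,0,0,0],[-1,0,0,0.6,0,0,0],[-1,0,0,0,0,0,0]]' | egrep "tool|force"
python3 -m handwheel '[[-1,0,0,0.3,0,0,0],[-1,0,0,0.2,0,0,0],[-1,0,0,0.16,0,0,0],[-1,0,0,0,0,0,0]]' | egrep "tool|force"
python3 - <<'E'
from h import *
move(.564,.0767,.2417,-75.5)
E
```

```text
tool_pos: [0.5635, 0.0761, 0.2568]
force: [-0.9, -0.1, -0.9]
gripper_force: 29.9
tool_pos: [0.5637, 0.0765, 0.2415]
force: [0.3, -0.5, -0.7]
gripper_force: 30.0
pos [0.5637 0.0765 0.2415] rpy [-179.99   -0.    -75.61] shift [-0.01 -0.01 -0.01] turn [-0.   -0.   -0.02] open 0.0435 F [ 0.3 -0.5 -0.7] t 10.4
```

```bash
python3 -m handwheel '[[-1,0,0,0.05,0,0,0],[0.4,0,0,0,0,0,0],[0.4,0,0,0,0,0,0],[0.4,0,0,0,0,0,0]]' | egrep "tool|force|open"
python3 -m handwheel '[[0.4,0,0,-0.8,0,0,0],[0.4,0,0,-0.8,0,0,0],[0.4,0,0,-0.8,0,0,0],[0.4,1,0.64,0,0,0,0],[0.4,1,0.64,0,0,0,0]]' | egrep "tool"
python3 -m handwheel '[[0.4,1,0.64,0,0,0,0],[0.4,1,0.64,0,0,0,0],[0.4,1,0.64,0,0,0,0],[0.4,1,0.64,0,0,0,0],[0.4,1,0.64,0,0,0,0]]' | egrep "tool"
python3 -m handwheel '[[0.4,1,0.64,0,0,0,0],[0.4,1,0.64,0,0,0,0],[0.4,1,0.64,0,0,0,0],[0.4,1,0.64,0,0,0,0],[0.4,1,0.64,0,0,0,0]]' | egrep "tool"
python3 -m handwheel '[[0.4,0.9,0.5,0,0,0,0],[0.4,0,0,0,0,0,0],[0.4,0,0,0,0,0,0]]' | egrep "tool"
python3 - <<'E'
from h import *
move(.445,-.29,.3)
view("w5")
E
```

```text
tool_pos: [0.5638, 0.0765, 0.2401]
force: [0.3, 0.4, 0.5]
opening: 0.0609
gripper_force: 0.0
tool_pos: [0.545, 0.0197, 0.3003]
tool_pos: [0.4984, -0.1217, 0.3001]
tool_pos: [0.452, -0.2627, 0.3001]
tool_pos: [0.4458, -0.2865, 0.3]
pos [ 0.4458 -0.2865  0.3   ] rpy [ 1.7999e+02  1.0000e-02 -7.5640e+01] shift [0.13 0.06 0.  ] turn [0. 0. 0.] open 0.0613 F [0.1 0.7 0.5] t 13.15
```

View pics/w5.png

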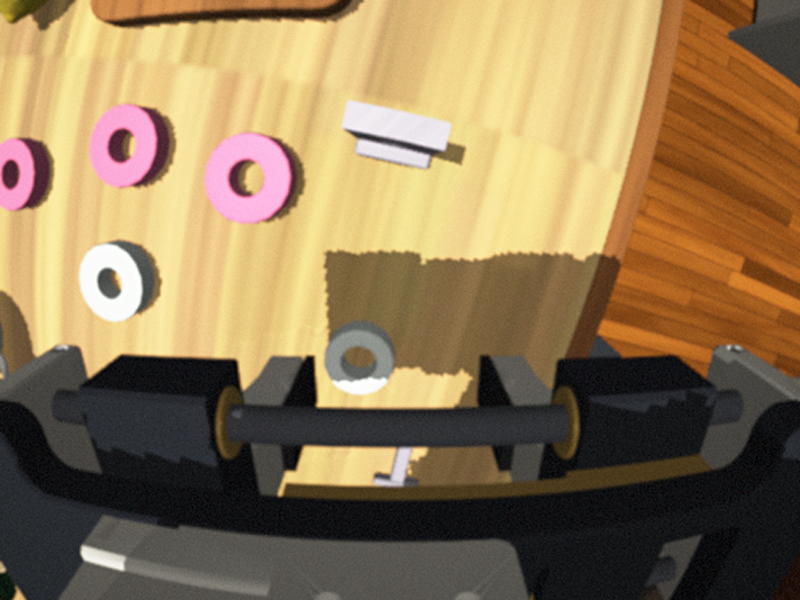

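The second divider's top face has corners (348,101), (452,124), (446,153) and (343,130). The middle collar is at (360,357) and the wide one at (114,280), and the pink rings stay out of it.

```bash
python3 - <<'E'
from h import *
r=pts("w5",[("1",348,101,.084),("2",452,124,.084),("3",446,153,.084),("4",343,130,.084),("mid",360,357,.02),("wide",113,281,.02)])
c=sum(r[k] for k in"1234")/4; v=(r["1"]-r["2"]+r["4"]-r["3"])/2
yaw=np.degrees(np.arctan2(v[1],v[0])); print("c",c,"len",np.linalg.norm(v),"yaw",yaw,"thick",np.linalg.norm((r["1"]-r["4"])[:2]))
move(c[0],c[1],.267,yaw-90)
move(c[0],c[1],.229,yaw-90)
E
```

```text
1 [ 0.4925 -0.3853  0.084 ]
2 [ 0.4482 -0.3865  0.084 ]
3 [ 0.4475 -0.3738  0.084 ]
4 [ 0.4915 -0.3727  0.084 ]
mid [ 0.4596 -0.2481  0.02  ]
wide [ 0.6316 -0.2553  0.02  ]
c [ 0.46989742 -0.37958513  0.084     ] len 0.04415747969705366 yaw 1.4786201309132525 thick 0.012579464683342782
pos [ 0.4459 -0.2863  0.3001] rpy [ 1.80e+02  1.00e-02 -7.56e+01] shift [ 3.85 -0.    1.32] turn [0.   0.   2.15] open 0.0616 F [-0.5  0.3 -0.6] t 13.2
pos [ 0.4459 -0.2863  0.3001] rpy [ 1.80e+02  1.00e-02 -7.56e+01] shift [ 3.85 -0.    2.84] turn [0.   0.   2.15] open 0.0616 F [-0.5  0.3 -0.6] t 13.2
```

```bash
python3 -m handwheel '[[0.4,0.96,0,0,0,0,0],[0.4,0.96,0,0,0,0,0],[0.4,0.96,0,0,0,0,0],[0.4,0.97,0,0,0,0,0],[0.4,0,0,0,0,0,1]]' | grep tool
python3 -m handwheel '[[0.4,0,0,0,0,0,1],[0.4,0,0,0,0,0,0.15],[0.4,0,0,0.3,0,0,0],[0.4,0,0,0,0,0,0]]' | grep tool
python3 - <<'E'
from h import *
move(.4699,-.3796,.229,-88.5)
E
```

```text
tool_pos: [0.4705, -0.3804, 0.2998]
tool_pos: [0.4696, -0.3795, 0.2918]
pos [ 0.4696 -0.3795  0.2918] rpy [ 1.7993e+02  4.0000e-02 -8.8420e+01] shift [ 0.01 -0.02  2.51] turn [0.01 0.01 0.01] open 0.0613 F [-0.2  1.5 -0.5] t 14.32
```

```bash
python3 -m handwheel '[[0.4,0,0,0.9,0,0,0],[0.4,0,0,0.9,0,0,0],[0.4,0,0,0.71,0,0,0],[0.4,0,0,0,0,0,0],[-1,0,0,0,0,0,0]]' | egrep "tool|force"
python3 -m handwheel '[[-1,0,0,0,0,0,0],[-1,0,0,0,0,0,0],[-1,0,0,0,0,0,0]]'
python3 -m handwheel '[[-1,0,0,-0.7,0,0,0],[-1,0,0,-1,0,0,0],[-1,0,0,-1,0,0,0],[-1,0,0,-1,0,0,0],[-1,0,0,-0.5,0,0,0]]' |egrep "tool|open"
python3 - <<'E'
from h import *
move(.5846,-.0027,.336)
E
```

```text
tool_pos: [0.47, -0.3801, 0.2306]
force: [-0.5, -0.1, -0.3]
gripper_force: 0.0
clock: 15.32
tool_pos: [0.47, -0.3801, 0.2308]
orientation: [-179.9, -0.0, -88.5]
force: [-0.5, 0.7, 5.7]
opening: 0.0439
gripper_force: 30.0
tool_pos: [0.4698, -0.38, 0.3372]
opening: 0.0434
pos [ 0.4698 -0.38    0.3372] rpy [-1.7987e+02 -6.0000e-02 -8.8510e+01] shift [-14.97  -4.98   0.04] turn [-0.02 -0.01  0.  ] open 0.0434 F [ 0.4 -0.3 -1.3] t 15.95
```

```bash
python3 -m handwheel '[[-1,-1,-0.33,0,0,0,0],[-1,-1,-0.33,0,0,0,0],[-1,-1,-0.33,0,0,0,0],[-1,-1,-0.33,0,0,0,0],[-1,-1,-0.33,0,0,0,0]]' | grep tool
python3 -m handwheel '[[-1,-1,-0.33,0,0,0,0],[-1,-1,-0.33,0,0,0,0],[-1,-1,-0.33,0,0,0,0],[-1,-1,-0.33,0,0,0,0],[-1,-1,-0.33,0,0,0,0]]' | grep tool
python3 -m handwheel '[[-1,-1,-0.33,0,0,0,0],[-1,-1,-0.33,0,0,0,0],[-1,-1,-0.33,0,0,0,0],[-1,-1,-0.33,0,0,0,0],[-1,-0.97,-0.33,0,0,0,0]]' | grep tool
python3 -m handwheel '[[-1,0,0,0,0,0,-1],[-1,0,0,0,0,0,-1],[-1,0,0,0,0,0,-0.17],[-1,0,0,0,0,0,0],[-1,0,0,0,0,0,0]]' | grep tool
python3 - <<'E'
from h import *
move(.5846,-.0027,.2438,-75.5); view("w6")
E
```

```text
tool_pos: [0.5077, -0.253, 0.3348]
tool_pos: [0.5456, -0.127, 0.3348]
tool_pos: [0.5837, -0.0018, 0.3348]
tool_pos: [0.5836, -0.0028, 0.3349]
pos [ 0.5836 -0.0028  0.3349] rpy [180.     0.   -75.58] shift [ 0.01 -0.04  3.64] turn [ 0.    0.   -0.01] open 0.0442 F [-0.   0.1 -0.8] t 18.45
```

View pics/w6.png

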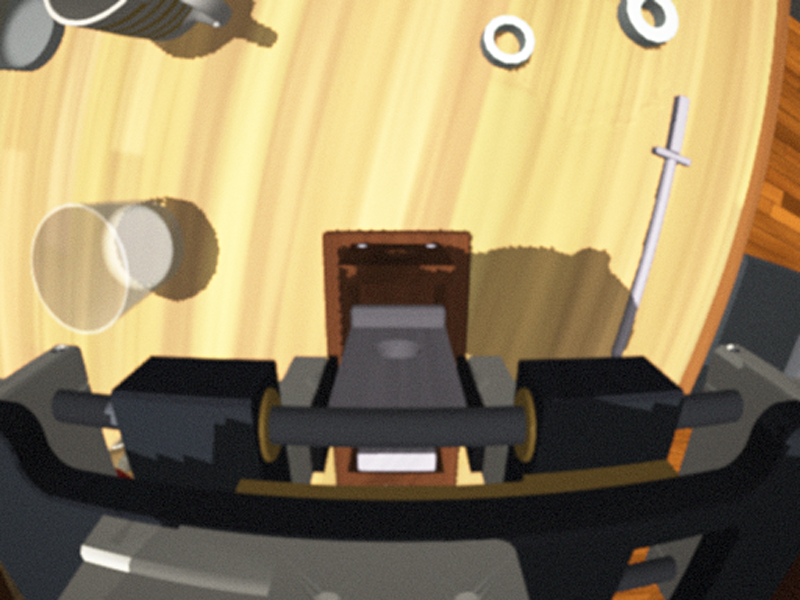

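The held divider is centred over the channel at u 395. The first divider stands upright in bay2, with its top at (396,460). I'm lowering this one into bay0.

```bash
python3 -m handwheel '[[-1,0,-0.03,0.8,0,0,0],[-1,0,0,0.8,0,0,0],[-1,0,0,0.8,0,0,0],[-1,0,0,0.6,0,0,0],[-1,0,0,0,0,0,0]]' | egrep "tool|force"
python3 -m handwheel '[[-1,0,0,0.3,0,0,0],[-1,0,0,0.2,0,0,0],[-1,0,0,0.14,0,0,0],[-1,0,0,0.06,0,0,0],[-1,0,0,0,0,0,0]]' | egrep "tool|force"
python3 -m handwheel '[[0.4,0,0,0,0,0,0],[0.4,0,0,0,0,0,0],[0.4,0,0,0,0,0,0],[0.4,0,0,0,0,0,0]]' | egrep "tool|force|open"
python3 -m handwheel '[[0.4,0,0,-0.8,0,0,0],[0.4,0,0,-0.8,0,0,0],[0.4,0,0,-0.8,0,0,0]]' | egrep "tool"
python3 - <<'E'
from h import *
r=pts("w6",[("head",672,154,.005),("tail",681,97,.005),("tip",620,354,.005),("nar",508,42,.02)])
h=r["tip"]-r["head"]; y=np.degrees(np.arctan2(h[1],h[0])); print("rod yaw",y,np.linalg.norm(h))
g=r["head"]+(r["tail"]-r["head"])*.6
print(g); move(g[0],g[1]+.09,.3,y-180)
E
```

```text
tool_pos: [0.5841, -0.0026, 0.2588]
force: [0.3, 0.5, -0.4]
gripper_force: 30.0
tool_pos: [0.5844, -0.0025, 0.2429]
force: [-0.9, -0.5, 2.7]
gripper_force: 30.0
tool_pos: [0.5844, -0.0024, 0.2424]
force: [-0.5, 0.0, 0.3]
opening: 0.0614
gripper_force: 0.0
tool_pos: [0.5844, -0.0025, 0.303]
head [ 0.4115 -0.1512  0.005 ]
tail [ 0.415  -0.1967  0.005 ]
tip [0.3999 0.0082 0.005 ]
nar [ 0.5562 -0.179   0.02  ]
rod yaw 94.1612369092181 0.15976873076447065
[ 0.41359987 -0.17850164  0.005     ]
pos [ 0.5844 -0.0025  0.303 ] rpy [179.99  -0.   -75.49] shift [1.62 7.48 0.12] turn [ 0.   -0.    1.72] open 0.0617 F [ 0.6  0.4 -0.1] t 20.62
```

```bash
python3 -m handwheel '[[0,0.2,0.935,0,0,0,0],[0,0.2,0.935,0,0,0,0],[0,0.2,0.935,0,0,0,0],[0,0.2,0.935,0,0,0,0],[0,0.2,0.935,0,0,0,0]]' | grep tool
python3 -m handwheel '[[0,0.2,0.935,0,0,0,0],[0,0.2,0.935,0,0,0,0],[0,0.2,0.935,0,0,0,0],[0,0,0,0,0,0,1],[0,0,0,0,0,0,0.72]]' | grep tool
python3 -m handwheel '[[0,0,0,0.6,0,0,0],[0,0,0,0.6,0,0,0],[0,0,0,0,0,0,0],[0,0,0,0,0,0,0]]' | grep tool
python3 - <<'E'
from h import *
move(.4136,-.1785,.28); view("w7")
E
```

```text
tool_pos: [0.4768, -0.0563, 0.3025]
tool_pos: [0.4128, -0.0883, 0.3027]
tool_pos: [0.4135, -0.0881, 0.2729]
pos [ 0.4135 -0.0881  0.2729] rpy [-1.7998e+02 -1.0000e-02 -8.5800e+01] shift [ 3.61  0.26 -0.28] turn [-0. -0.  0.] open 0.0441 F [0.3 0.2 0.6] t 22.38
```

View pics/w7.png

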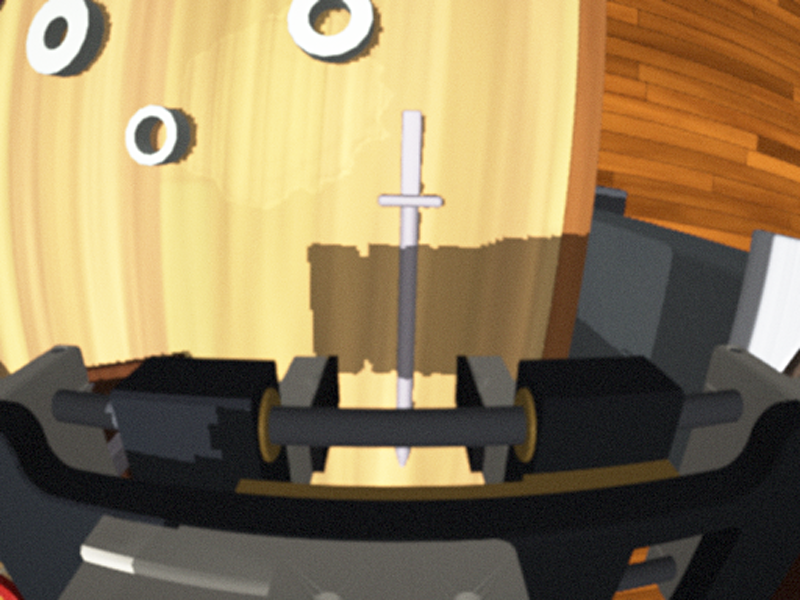

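The rod's tail end is at (412,112), its crossbar at (410,201) and its tip at (404,465). The narrow collar is at (152,135).

```bash
python3 - <<'E'
from h import *
r=pts("w7",[("headface",410,205,.007),("tail",412,111,.008),("tip",404,465,.005),("nar",152,134,.02),("mid",331,18,.02)])
h=r["tip"]-r["headface"]; y=np.degrees(np.arctan2(h[1],h[0])); print("rod yaw",y,np.linalg.norm(h))
d=h/np.linalg.norm(h); g=r["headface"]-d*.029
print(g); move(g[0],g[1],.18,y-180)
E
```

```text
headface [ 0.4118 -0.1471  0.007 ]
tail [ 0.4145 -0.1969  0.008 ]
tip [0.4021 0.0174 0.005 ]
nar [ 0.5542 -0.1821  0.02  ]
mid [ 0.4588 -0.2426  0.02  ]
rod yaw 93.38716551800013 0.1648406691627365
[ 0.41351714 -0.17605433  0.00735185]
pos [ 0.4136 -0.088   0.273 ] rpy [-179.95   -0.    -85.8 ] shift [3.51 0.26 3.72] turn [-0.01 -0.    0.14] open 0.0441 F [-0.1  0.5  0.4] t 22.43
```

```bash
python3 -m handwheel '[[0,0.88,0.065,0,0,0,0],[0,0.88,0.065,0,0,0,0],[0,0.88,0.065,0,0,0,0],[0,0.87,0.065,0,0,0,0.14],[0,0,0,0.9,0,0,0]]' | grep tool
python3 -m handwheel '[[0,0,0,0.8,0,0,0],[0,0,0,0.8,0,0,0],[0,0,0,0.6,0,0,0],[0,0,0,0.3,0,0,0],[0,0,0,0,0,0,0]]' | egrep "tool|force"
python3 - <<'E'
from h import *
move(.4135,-.176,.18,-86.6)
E
```

```text
tool_pos: [0.4143, -0.1771, 0.2515]
tool_pos: [0.4135, -0.176, 0.1875]
force: [-0.1, 0.3, -0.1]
gripper_force: 0.0
pos [ 0.4135 -0.176   0.1875] rpy [179.98  -0.   -86.65] shift [-0.  -0.   0.3] turn [ 0.   -0.   -0.01] open 0.0442 F [-0.1  0.3 -0.1] t 23.68
```

```bash
python3 -m handwheel '[[0,0,0,0.28,0,0,0],[0,0,0,0,0,0,0],[-1,0,0,0,0,0,0],[-1,0,0,0,0,0,0],[-1,0,0,0,0,0,0]]' 
python3 -m handwheel '[[-1,0,0,0,0,0,0],[-1,0,0,-0.3,0,0,0],[-1,0,0,-1,0,0,0],[-1,0,0,-1,0,0,0],[-1,0,0,-1,0,0,0]]' 
python3 -m handwheel '[[-1,0,0,-1,0,0,0],[-1,0,0,0,0,0,0]]' | egrep "tool|open"
python3 - <<'E'
from h import *
move(.6454,-.2379,.286)
E
```

```text
clock: 24.3
tool_pos: [0.4133, -0.176, 0.1805]
orientation: [-180.0, -0.0, -86.7]
force: [0.7, 0.4, 0.0]
opening: 0.0195
gripper_force: 0.0
clock: 24.92
tool_pos: [0.4131, -0.176, 0.2641]
orientation: [-180.0, -0.0, -86.6]
force: [0.8, -0.4, -0.9]
opening: 0.0097
gripper_force: 30.0
tool_pos: [0.4139, -0.176, 0.2901]
opening: 0.0094
pos [ 0.4139 -0.176   0.2901] rpy [-1.7975e+02 -2.0000e-02 -8.6640e+01] shift [ 3.01 -9.1   0.21] turn [-0.04 -0.    0.  ] open 0.0094 F [-0.5 -0.6 -0.9] t 25.18
```

```bash
python3 -m handwheel '[[-1,0.3,-0.91,0,0,0,0],[-1,0.3,-0.91,0,0,0,0],[-1,0.3,-0.91,0,0,0,0],[-1,0.3,-0.91,0,0,0,0],[-1,0.3,-0.91,0,0,0,0]]' | grep tool
python3 -m handwheel '[[-1,0.3,-0.91,0,0,0,0],[-1,0.3,-0.91,0,0,0,0],[-1,0.3,-0.91,0,0,0,0],[-1,0.3,-0.91,0,0,0,0],[-1,0.3,-0.91,0,0,0,0]]' | grep tool
python3 -m handwheel '[[-1,0,0,0,0,0,-1],[-1,0,0,0,0,0,-0.86],[-1,0,0,0,0,0,0],[-1,0,0,0,0,0,0]]' | egrep "tool|open"
python3 - <<'E'
from h import *
move(.6454,-.2379,.2215,-75.5)
s=snapshot("top"); np.save("pics/t8.npy",s); im=s["color"][130:260,120:340,::-1]; 
s2=snapshot("scene"); im2=s2["color"][130:260,140:360,::-1]
cv2.imwrite("pics/t8.png",cv2.resize(np.vstack([im,im2]),None,fx=2.3,fy=2.3,interpolation=cv2.INTER_CUBIC))
E
```

```text
tool_pos: [0.5294, -0.2069, 0.287]
tool_pos: [0.6452, -0.2377, 0.2867]
tool_pos: [0.6447, -0.2375, 0.2874]
opening: 0.0091
pos [ 0.6447 -0.2375  0.2874] rpy [ 1.7996e+02  2.0000e-02 -7.5610e+01] shift [ 0.02 -0.03  2.64] turn [ 0.01  0.   -0.02] open 0.0091 F [ 0.8 -0.5 -1.2] t 26.93
```

View pics/t8.png

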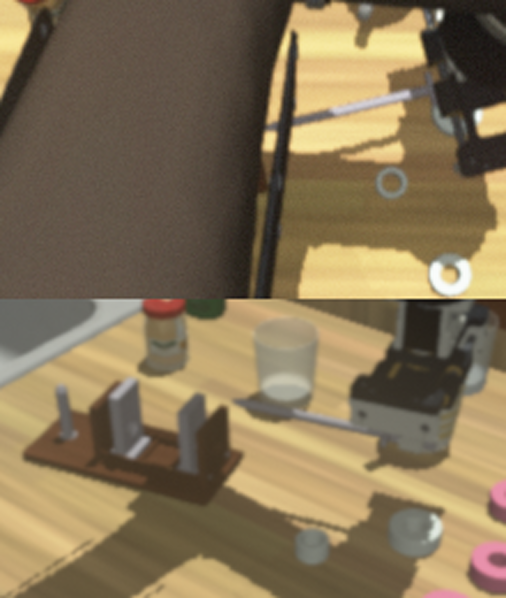

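Both dividers stand upright in the outer bays and the rod is held level, pointing at the entry hole. I'm lowering it to hole height and starting the insertion.

```bash
python3 -m handwheel '[[-1,0,-0.03,0.9,0,0,-0.02],[-1,0,0,0.9,0,0,0],[-1,0,0,0.84,0,0,0],[-1,0,0,0,0,0,0],[-1,0,0,0,0,0,0]]' | grep tool
python3 - <<'E'
from h import *
d=np.array([-.2504,.9681]); o=np.array([.5743,.037])
R,p,ob=pose(); r=p[:2]-o; print("rack y",r@d,"x",r@[.9681,.2504])
t=o-d*.099; move(t[0],t[1],.2215,-75.5)
# rod line in the wrist picture: bright tail/bar mask
s,R,p=view("w8")
for X in (-.25,-.2,-.15,-.1):
    w=np.array([*(o+d*X),.046]); u,v=proj(s,R,p,w); print(X,round(u,1),round(v,1))
g=cv2.cvtColor(s["color"],cv2.COLOR_RGB2GRAY)
E
```

```text
tool_pos: [0.646, -0.2375, 0.2228]
rack y -0.2836602729589755 x 0.0006453787493797418
pos [ 0.646  -0.2375  0.2228] rpy [-1.7996e+02 -4.0000e-02 -7.5370e+01] shift [-7.39  0.01  0.05] turn [-0.01 -0.01  0.02] open 0.0093 F [1.  0.4 0.3] t 27.65
-0.25 256.0 292.1
-0.2 255.7 346.0
-0.15 255.3 385.3
-0.1 255.1 414.3
```

```bash
python3 -m handwheel '[[-1,-0.4,0.02,0.05,0,0,0.01],[-1,-0.3,0,0,0,0,0],[-1,-0.3,0,0,0,0,0],[-1,-0.3,0,0,0,0,0],[-1,0,0,0,0,0,0]]' | egrep "tool|force"
python3 -m handwheel '[[-1,-0.3,0,0,0,0,0],[-1,-0.3,0,0,0,0,0],[-1,-0.3,0,0,0,0,0],[-1,-0.3,0,0,0,0,0],[-1,0,0,0,0,0,0]]' | egrep "tool|force"
python3 -c "
from h import *
move(.5991,-.0588,.2215,-75.5)"
```

```text
tool_pos: [0.6368, -0.2054, 0.2208]
force: [-0.1, -0.5, -0.7]
gripper_force: 30.0
tool_pos: [0.6293, -0.1764, 0.2208]
force: [-0.6, 0.6, -0.4]
gripper_force: 30.0
pos [ 0.6293 -0.1764  0.2208] rpy [-180.     -0.    -75.39] shift [-4.86 -0.02 -0.03] turn [-0.   -0.    0.02] open 0.0095 F [-0.6  0.6 -0.4] t 28.95
```

No contact so far, and the tip is past the plate and the first divider. I'm carrying on.

```bash
python3 -m handwheel '[[-1,-0.4,-0.01,0,0,0,0.01],[-1,-0.4,0,0,0,0,0],[-1,-0.4,0,0,0,0,0],[-1,-0.4,0,0,0,0,0],[-1,0,0,0,0,0,0]]' | egrep "tool|force"
python3 -m handwheel '[[-1,-0.4,0,-0.03,0,0,0],[-1,-0.4,0,0,0,0,0],[-1,-0.4,0,0,0,0,0],[-1,-0.4,0,0,0,0,0],[-1,0,0,0,0,0,0]]' | egrep "tool|force"
python3 -m handwheel '[[-1,-0.4,0,0,0,0,0],[-1,-0.4,0,0,0,0,0],[-1,-0.4,0,0,0,0,0],[-1,0,0,0,0,0,0]]' | egrep "tool|force"
python3 -c "
from h import *
move(.5991,-.0588,.2215,-75.5)"
```

```text
tool_pos: [0.6194, -0.1374, 0.2208]
force: [0.8, -0.4, -0.9]
gripper_force: 30.0
tool_pos: [0.6094, -0.0987, 0.2215]
force: [-0.8, -0.2, -0.8]
gripper_force: 30.0
tool_pos: [0.6019, -0.0697, 0.2215]
force: [-0.1, 0.0, 0.2]
gripper_force: 30.0
pos [ 0.6019 -0.0697  0.2215] rpy [-180.      0.    -75.43] shift [-0.45 -0.    0.  ] turn [-0.    0.    0.01] open 0.0094 F [-0.1  0.   0.2] t 30.7
```

```bash
python3 -m handwheel '[[-1,-0.2,0,0,0,0,0],[-1,-0.15,0,0,0,0,0],[-1,0,0,0,0,0,0]]' | egrep "tool|^force"
python3 -m handwheel '[[-1,-0.06,0,0,0,0,0],[-1,0,0,0,0,0,0]]' | egrep "tool|^force"
python3 -m handwheel '[[-1,-0.06,0,0,0,0,0],[-1,0,0,0,0,0,0]]' | egrep "tool|^force"
python3 -m handwheel '[[-1,-0.06,0,0,0,0,0],[-1,0,0,0,0,0,0]]' | egrep "tool|^force"
```

```text
tool_pos: [0.5998, -0.0619, 0.2214]
force: [0.2, -0.8, -0.9]
tool_pos: [0.5994, -0.0606, 0.2214]
force: [-0.3, 0.3, -0.5]
tool_pos: [0.599, -0.0592, 0.2214]
force: [0.6, -1.8, -1.5]
tool_pos: [0.5989, -0.0588, 0.2216]
force: [2.2, -8.5, -2.1]
```

The crossbar met the plate with 8.5 N at the expected position. I'm releasing the rod and moving to the collars.

```bash
python3 -m handwheel '[[-1,0,0,0.1,0,0,0],[-0.3,0,0,0,0,0,0],[-0.3,0,0,0,0,0,0],[-0.3,0,0,0,0,0,0],[-0.3,0,0,0,0,0,0]]' | egrep "tool|force|open"
python3 -m handwheel '[[-0.3,0,0,-0.6,0,0,0],[-0.3,0,0,-1,0,0,0],[1,0,0,-1,0,0,0],[1,0,0,-0.6,0,0,0],[1,0.84,0.13,0,0,0,0]]' | egrep "tool"
python3 -m handwheel '[[1,0.84,0.13,0,0,0,0],[1,0.84,0.13,0,0,0,0],[1,0.84,0.13,0,0,0,0],[1,0.84,0.13,0,0,0,0],[1,0,0,0,0,0,0]]' | egrep "tool"
cat > col.py <<'E'
from h import *
import sys
s,R,p=view(sys.argv[1]); im=s["color"]; hsv=cv2.cvtColor(im,cv2.COLOR_RGB2HSV)
m=((hsv[...,1]<60)&(hsv[...,2]>140)).astype(np.uint8); m[230:]=0
n,l,st,c=cv2.connectedComponentsWithStats(m)
for i in range(1,n):
    if st[i,4]<150: continue
    (u,v),(w,h),a=cv2.minAreaRect(np.argwhere(l==i)[:,::-1].astype(np.float32))
    X=wp(s,R,p,u,v,.02); e=[np.linalg.norm(wp(s,R,p,u+w/2,v,.02)-X)*2,np.linalg.norm(wp(s,R,p,u,v+h/2,.02)-X)*2]
    print("px",round(u/.64),round(v/.64),"area",st[i,4],"at",X[:2].round(4),"size~",np.round(e,4))
E
python3 col.py w9; python3 -c "
from h import *
move(.6316,-.2553,.28)"
```

```text
tool_pos: [0.5987, -0.0575, 0.2189]
force: [-0.9, -0.9, -0.6]
opening: 0.0304
gripper_force: 0.0
tool_pos: [0.6013, -0.0784, 0.3009]
tool_pos: [0.6093, -0.1654, 0.2985]
px 391 145 area 2552 at [ 0.6355 -0.2527] size~ [0.0514 0.054 ]
px 46 252 area 816 at [ 0.8566 -0.1418] size~ [0.1503 0.0687]
px 656 245 area 998 at [ 0.4615 -0.2438] size~ [0.0547 0.0366]
px 127 304 area 614 at [ 0.7813 -0.1216] size~ [0.0549 0.0218]
pos [ 0.6092 -0.1645  0.2985] rpy [ 1.7997e+02  1.0000e-02 -7.5590e+01] shift [3.74 0.04 0.74] turn [0. 0. 0.] open 0.0879 F [ 0.6  0.2 -0.1] t 33.75
```

View pics/w9.png

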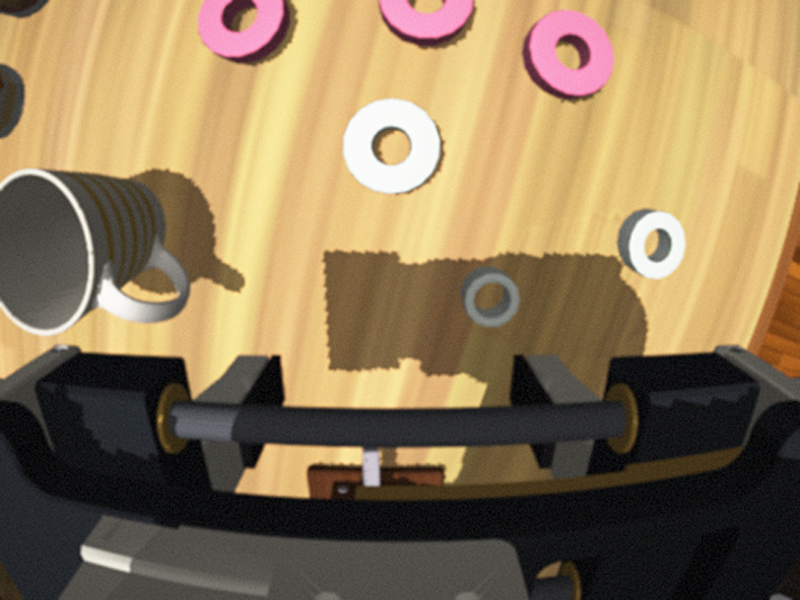

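The wrist view shows the wide collar at (391,145), the narrow one at (490,297) and the middle one at (652,244). The rod's tail is seated at (371,467). The mug's handle reaches (186,300), so I need to check the gripper body's clearance to it.

```bash
python3 - <<'E'
from h import *
pts("w9",[("handle.07",186,300,.07),("handle.09",186,310,.09),("handle.04",188,290,.04),("rimR",95,265,.101),("rimL",-5,250,.101),("wideL",343,146,.02),("wideR",441,146,.02),("wideT",391,98,.02),("wideB",391,193,.02),("nar",490,297,.02),("mid",655,244,.02),("headbar",371,450,.046)])
s=np.load("pics/t8.npy",allow_pickle=True).item()
print("mug base px top",px(s,450*.64,180*.64,0).round(3),px(s,450*.64,160*.64,.1).round(3))
E
```

```text
handle.07 [ 0.7167 -0.1561  0.07  ]
handle.09 [ 0.7078 -0.1594  0.09  ]
handle.04 [ 0.7287 -0.1501  0.04  ]
rimR [ 0.7534 -0.1732  0.101 ]
rimL [ 0.8257 -0.1657  0.101 ]
wideL [ 0.6609 -0.2462  0.02  ]
wideR [ 0.6087 -0.2594  0.02  ]
wideT [ 0.6419 -0.2786  0.02  ]
wideB [ 0.6288 -0.227   0.02  ]
nar [ 0.5578 -0.1835  0.02  ]
mid [ 0.4626 -0.2438  0.02  ]
headbar [ 0.604  -0.0808  0.046 ]
mug base px top [ 0.8   -0.176  0.   ] [ 0.795 -0.168  0.1  ]
```

```bash
python3 -m handwheel '[[1,0.92,-0.03,0,0,0,0],[1,0.92,-0.03,0,0,0,0],[1,0.92,-0.03,0,0,0,0],[1,0.91,-0.03,0,0,0,0],[1,0,0,0.9,0,0,0]]' | grep tool
python3 -m handwheel '[[1,0,0,0.9,0,0,0],[1,0,0,0.9,0,0,0],[1,0,0,0.9,0,0,0],[1,0,0,0.8,0,0,0],[1,0,0,0.06,0,0,0]]' | grep tool
python3 -m handwheel '[[-1,0,0,0,0,0,0],[-1,0,0,0,0,0,0],[-1,0,0,0,0,0,0],[-1,0,0,0,0,0,0]]'
python3 -m handwheel '[[-1,0,0,-0.5,0,0,0],[-1,0,0,-1,0,0,0],[-1,0,0,-1,0,0,0],[-1,0,0,-1,0,0,0],[-1,0,0,-1,0,0,0]]' | egrep "tool|open"
python3 -c "
from h import *
move(.543,.158,.30,-75.5)"
```

```text
tool_pos: [0.6363, -0.2541, 0.2776]
tool_pos: [0.6346, -0.2519, 0.1854]
clock: 35.5
tool_pos: [0.6353, -0.2514, 0.188]
orientation: [-180.0, -0.0, -75.5]
force: [-1.6, -0.2, 3.7]
opening: 0.0532
gripper_force: 30.4
tool_pos: [0.6351, -0.2514, 0.3018]
opening: 0.053
pos [ 0.6351 -0.2514  0.3018] rpy [-1.7996e+02 -2.0000e-02 -7.5480e+01] shift [-16.78  -0.54   0.07] turn [-0.01 -0.    0.  ] open 0.053 F [-0.3 -0.7 -0.1] t 36.12
```

```bash
python3 -m handwheel '[[-1,-0.99,-0.03,-0.1,0,0,0],[-1,-0.99,-0.03,-0.1,0,0,0],[-1,-0.99,-0.03,0,0,0,0],[-1,-0.99,-0.03,0,0,0,0],[-1,-0.99,-0.03,0,0,0,0]]' | grep tool
python3 -m handwheel '[[-1,-0.99,-0.03,0,0,0,0],[-1,-0.99,-0.03,0,0,0,0],[-1,-0.99,-0.03,0,0,0,0],[-1,-0.99,-0.03,0,0,0,0],[-1,-0.99,-0.03,0,0,0,0]]' | grep tool
python3 -m handwheel '[[-1,-0.99,-0.03,0,0,0,0],[-1,-0.99,-0.03,0,0,0,0],[-1,-0.99,-0.03,0,0,0,0],[-1,-0.99,-0.03,0,0,0,0],[-1,-0.99,-0.03,0,0,0,0]]' | grep tool
python3 -m handwheel '[[-1,-0.99,-0.03,0,0,0,0],[-1,-0.99,-0.03,0,0,0,0],[-1,0,0,0,0,0,0],[-1,0,0,0,0,0,0]]' | grep tool
python3 -c "
from h import *
move(.5427,.1593,.201,-75.5)"
```

```text
tool_pos: [0.6069, -0.1291, 0.3048]
tool_pos: [0.5794, -0.0086, 0.3048]
tool_pos: [0.5519, 0.112, 0.3048]
tool_pos: [0.5415, 0.1591, 0.3048]
pos [0.5415 0.1591 0.3048] rpy [ 1.7997e+02 -1.0000e-02 -7.5450e+01] shift [ 0.   -0.05  4.15] turn [ 0.01 -0.    0.01] open 0.0529 F [-0.2  0.3 -0.3] t 38.5
```

```bash
python3 -m handwheel '[[-1,0,-0.04,0.6,0,0,0],[-1,0,0,0.5,0,0,0],[-1,0,0,0.4,0,0,0],[-1,0,0,0.3,0,0,0],[-1,0,0,0,0,0,0]]' | egrep "tool|^force"
python3 -m handwheel '[[-1,0,0,0.4,0,0,0],[-1,0,0,0.4,0,0,0],[-1,0,0,0.4,0,0,0],[-1,0,0,0,0,0,0]]' | egrep "tool|^force"
python3 -c "
from h import *
move(.5427,.1593,.201,-75.5)"
```

```text
tool_pos: [0.5429, 0.1591, 0.2591]
force: [-0.2, 0.6, -0.2]
tool_pos: [0.5427, 0.1591, 0.2288]
force: [-0.0, -0.1, -0.8]
pos [0.5427 0.1591 0.2288] rpy [ 1.7989e+02 -4.0000e-02 -7.5500e+01] shift [-0.01 -0.    1.11] turn [ 0.02 -0.01  0.  ] open 0.0532 F [-0.  -0.1 -0.8] t 39.62
```

```bash
python3 -m handwheel '[[-1,0,0,0.5,0,0,0],[-1,0,0,0.4,0,0,0],[-1,0,0,0.2,0,0,0],[-1,0,0,0,0,0,0],[-1,0,0,0.03,0,0,0]]' | egrep "tool|^force"
python3 -m handwheel '[[0.9,0,0,0,0,0,0],[0.9,0,0,0,0,0,0],[0.9,0,0,0,0,0,0],[0.9,0,0,0,0,0,0]]' | egrep "tool|^force|open"
python3 -m handwheel '[[0.9,0,0,-0.6,0,0,0],[0.9,0,0,-1,0,0,0],[0.9,0,0,-1,0,0,0],[0.9,0,0,-1,0,0,0],[0.9,0,0,-0.4,0,0,0]]' | egrep "tool"
python3 -m handwheel '[[0.9,1,0.64,0,0,0,0],[0.9,1,0.64,0,0,0,0],[0.9,1,0.64,0,0,0,0],[0.9,1,0.64,0,0,0,0],[0.9,1,0.64,0,0,0,0]]' | egrep "tool"
python3 -m handwheel '[[0.9,1,0.64,0,0,0,0],[0.9,1,0.64,0,0,0,0],[0.9,1,0.64,0,0,0,0],[0.9,1,0.64,0,0,0,0],[0.9,1,0.64,0,0,0,0]]' | egrep "tool"
python3 -m handwheel '[[0.9,1,0.64,0,0,0,0],[0.9,0,0,0,0,0,0],[0.9,0,0,0,0,0,0]]' | egrep "tool"
python3 col.py w10; python3 -c "
from h import *
move(.461,-.244,.188)"
```

```text
tool_pos: [0.5432, 0.1594, 0.2019]
force: [0.1, -0.2, 0.4]
tool_pos: [0.5431, 0.1594, 0.2018]
force: [0.8, 0.1, 0.5]
opening: 0.0822
tool_pos: [0.5434, 0.1595, 0.3041]
tool_pos: [0.4955, 0.0159, 0.301]
tool_pos: [0.4489, -0.1247, 0.3011]
tool_pos: [0.4408, -0.1516, 0.3014]
px 405 140 area 1512 at [ 0.4601 -0.2438] size~ [0.0429 0.043 ]
px 221 209 area 588 at [ 0.5558 -0.1821] size~ [0.0346 0.0309]
pos [ 0.4411 -0.1512  0.3015] rpy [ 1.7998e+02  1.0000e-02 -7.5530e+01] shift [3.79 0.16 4.54] turn [0. 0. 0.] open 0.0832 F [ 0.  -0.  -0.4] t 43.05
```

The detector puts the middle collar (43 mm) at (0.460,-0.244) and the narrow one (about 34 mm) at (0.556,-0.182). I'm fetching the middle one.

```bash
python3 -m handwheel '[[0.9,0.95,0.05,0,0,0,0],[0.9,0.95,0.05,0,0,0,0],[0.9,0.95,0.05,0,0,0,0],[0.9,0.93,0.04,0,0,0,0],[0.9,0,0,0.9,0,0,0]]' | grep tool
python3 -m handwheel '[[0.9,0,0,0.9,0,0,0],[0.9,0,0,0.9,0,0,0],[0.9,0,0,0.9,0,0,0],[0.9,0,0,0.7,0,0,0],[0.9,0,0,0.2,0,0,0]]' | grep tool
python3 -m handwheel '[[-1,0,0,0,0,0,0],[-1,0,0,0,0,0,0],[-1,0,0,0,0,0,0],[-1,0,0,0,0,0,0]]'
python3 -m handwheel '[[-1,0,0,-0.5,0,0,0],[-1,0,0,-1,0,0,0],[-1,0,0,-1,0,0,0],[-1,0,0,-1,0,0,0],[-1,0,0,-1,0,0,0]]' | egrep "tool|open"
python3 -c "
from h import *
move(.543,.158,.31,-75.5)"
```

```text
tool_pos: [0.4618, -0.2444, 0.2799]
tool_pos: [0.4605, -0.2431, 0.188]
clock: 44.8
tool_pos: [0.4607, -0.2437, 0.1896]
orientation: [-180.0, -0.0, -75.5]
force: [-0.4, 0.3, -0.6]
opening: 0.0489
gripper_force: 0.0
tool_pos: [0.4604, -0.2437, 0.3035]
opening: 0.0416
pos [ 0.4604 -0.2437  0.3035] rpy [-1.7995e+02 -2.0000e-02 -7.5490e+01] shift [-14.73  -7.22  -0.26] turn [-0.01 -0.    0.  ] open 0.0416 F [-0.5  0.5 -1.1] t 45.42
```

The fingers had not fully closed before the lift, so the grip may be high on the collar. I'm setting it down and gripping again.

```bash
python3 -m handwheel '[[-1,0,0,1,0,0,0],[-1,0,0,1,0,0,0],[-1,0,0,1,0,0,0],[-1,0,0,0.8,0,0,0],[-1,0,0,0,0,0,0]]' | egrep "tool|force|open"
python3 -m handwheel '[[-1,0,0,0.14,0,0,0],[-1,0,0,0.1,0,0,0],[-1,0,0,0,0,0,0]]' | egrep "tool|force"
python3 -m handwheel '[[-1,0,0,0.1,0,0,0],[-1,0,0,0,0,0,0]]' | egrep "tool|force"
```

```text
tool_pos: [0.4601, -0.2436, 0.2062]
force: [-0.1, -0.4, -0.3]
opening: 0.0417
gripper_force: 30.0
tool_pos: [0.4607, -0.2437, 0.2011]
force: [-0.2, 0.2, -0.2]
gripper_force: 30.0
tool_pos: [0.4606, -0.2436, 0.1981]
force: [0.0, -0.8, -0.1]
gripper_force: 30.0
```

```bash
python3 -m handwheel '[[-1,0,0,0.12,0,0,0],[-1,0,0,0,0,0,0]]' | egrep "tool|^force"
python3 -m handwheel '[[-1,0,0,0.1,0,0,0],[-1,0,0,0,0,0,0]]' | egrep "tool|^force"
python3 -m handwheel '[[-1,0,0,0.1,0,0,0],[-1,0,0,0,0,0,0]]' | egrep "tool|^force"
```

```text
tool_pos: [0.4605, -0.2437, 0.1949]
force: [0.6, -1.1, -0.0]
tool_pos: [0.4606, -0.2437, 0.1939]
force: [-4.8, 3.6, 15.6]
tool_pos: [0.4606, -0.2439, 0.1924]
force: [-7.7, 3.2, 27.8]
```

```bash
python3 -m handwheel '[[0.9,0,0,-0.15,0,0,0],[0.9,0,0,0,0,0,0],[0.9,0,0,0,0,0,0],[0.9,0,0,0,0,0,0],[0.9,0,0,0,0,0,0]]' | egrep "tool|force|open"
python3 -m handwheel '[[0.9,0,0,-1,0,0,0],[0.9,0,0,-1,0,0,0],[0.9,0,0,-1,0,0,0],[0.9,0,0,-1,0,0,0],[0.9,-0.95,0,-0.2,0,0,0]]' | egrep "tool"
python3 -m handwheel '[[0.9,-0.95,0,0,0,0,0],[0.9,-0.95,0,0,0,0,0],[0.9,-0.95,0,0,0,0,0],[0.9,0,0,0,0,0,0],[0.9,0,0,0,0,0,0]]' | egrep "tool"
python3 col.py w11; python3 -c "
from h import *
move(.4601,-.2438,.188)"
```

```text
tool_pos: [0.4606, -0.2437, 0.1937]
force: [0.2, 0.2, 0.6]
opening: 0.0824
gripper_force: 0.0
tool_pos: [0.4554, -0.2212, 0.3005]
tool_pos: [0.437, -0.1518, 0.299]
px 397 138 area 1540 at [ 0.4614 -0.2437] size~ [0.042  0.0436]
px 215 207 area 603 at [ 0.5553 -0.1824] size~ [0.0343 0.0316]
pos [ 0.4371 -0.1519  0.2989] rpy [-1.7999e+02 -1.0000e-02 -7.5490e+01] shift [3.79 0.03 4.44] turn [-0. -0.  0.] open 0.0832 F [ 0.2  0.6 -0. ] t 49.35
```

```bash
python3 -m handwheel '[[0.5,0.95,-0.01,0,0,0,0],[0.5,0.95,-0.01,0,0,0,0],[0.5,0.95,-0.01,0,0,0,0],[0.5,0.95,-0.01,0,0,0,0],[0.5,0,0,0.9,0,0,0]]' | grep tool
python3 -m handwheel '[[0.5,0,0,0.9,0,0,0],[0.5,0,0,0.9,0,0,0],[0.5,0,0,0.9,0,0,0],[0.5,0,0,0.7,0,0,0],[0.5,0,0,0.12,0,0,0]]' | egrep "tool|open"
python3 -m handwheel '[[-1,0,0,0,0,0,0],[-1,0,0,0,0,0,0],[-1,0,0,0,0,0,0],[-1,0,0,0,0,0,0]]'
python3 -m handwheel '[[-1,0,0,0,0,0,0],[-1,0,0,0,0,0,0],[-1,0,0,0,0,0,0]]'
```

```text
tool_pos: [0.4627, -0.2455, 0.277]
tool_pos: [0.4612, -0.244, 0.1871]
opening: 0.0657
clock: 51.1
tool_pos: [0.4619, -0.2435, 0.1891]
orientation: [-179.9, -0.0, -75.5]
force: [-0.1, 0.1, 5.1]
opening: 0.0423
gripper_force: 30.0
clock: 51.48
tool_pos: [0.4619, -0.2435, 0.1891]
orientation: [-180.0, -0.0, -75.5]
force: [-1.1, 0.6, 6.5]
opening: 0.0424
gripper_force: 30.0
```

```bash
python3 -m handwheel '[[-1,0,0,-0.5,0,0,0],[-1,0,0,-1,0,0,0],[-1,0,0,-1,0,0,0],[-1,0,0,-1,0,0,0],[-1,0,0,-1,0,0,0]]' | egrep "tool|open"
python3 -m handwheel '[[-1,-0.98,-0.48,-0.3,0,0,0],[-1,-0.98,-0.48,0,0,0,0],[-1,-0.98,-0.48,0,0,0,0],[-1,-0.98,-0.48,0,0,0,0],[-1,-0.98,-0.48,0,0,0,0]]' | egrep "tool|open"
python3 -m handwheel '[[-1,-0.98,-0.48,0,0,0,0],[-1,-0.98,-0.48,0,0,0,0],[-1,-0.98,-0.48,0,0,0,0],[-1,-0.98,-0.48,0,0,0,0],[-1,-0.98,-0.48,0,0,0,0]]' | egrep "tool|open"
python3 -m handwheel '[[-1,-0.98,-0.48,0,0,0,0],[-1,-0.98,-0.48,0,0,0,0],[-1,-0.98,-0.48,0,0,0,0],[-1,-0.98,-0.48,0,0,0,0],[-1,-0.98,-0.48,0,0,0,0]]' | egrep "tool|open"
python3 -m handwheel '[[-1,0,0,0,0,0,0],[-1,0,0,0,0,0,0]]' | egrep "tool|open"
python3 -c "
from h import *
move(.5430,.158,.2215,-75.5)"
```

```text
tool_pos: [0.4614, -0.2433, 0.3024]
opening: 0.0427
tool_pos: [0.4889, -0.1089, 0.3091]
opening: 0.0426
tool_pos: [0.5163, 0.0247, 0.3091]
opening: 0.0424
tool_pos: [0.5438, 0.1585, 0.309]
opening: 0.0422
tool_pos: [0.5436, 0.1575, 0.3084]
opening: 0.0424
pos [0.5436 0.1575 0.3084] rpy [179.97  -0.   -75.48] shift [-0.02  0.02  3.48] turn [ 0. -0.  0.] open 0.0424 F [ 0.  -0.6 -0.5] t 54.23
```

```bash
python3 -m handwheel '[[-1,-0.02,0.02,0.5,0,0,0],[-1,0,0,0.5,0,0,0],[-1,0,0,0.5,0,0,0],[-1,0,0,0.4,0,0,0],[-1,0,0,0,0,0,0]]' | egrep "tool|^force"
python3 -m handwheel '[[-1,0,0,0.5,0,0,0],[-1,0,0,0.5,0,0,0],[-1,0,0,0.3,0,0,0],[-1,0,0,0.18,0,0,0],[-1,0,0,0,0,0,0]]' | egrep "tool|^force"
python3 -m handwheel '[[-1,0,0,0.08,0,0,0],[-1,0,0,0,0,0,0]]' | egrep "tool|^force"
```

```text
tool_pos: [0.543, 0.1576, 0.2597]
force: [0.8, 0.5, -0.5]
tool_pos: [0.5431, 0.1578, 0.2236]
force: [0.3, 0.5, -0.4]
tool_pos: [0.5432, 0.1578, 0.222]
force: [-0.1, 0.2, 0.1]
```

```bash
python3 -m handwheel '[[0.3,0,0,0.02,0,0,0],[0.3,0,0,0,0,0,0],[0.3,0,0,0,0,0,0],[0.3,0,0,0,0,0,0]]' | egrep "tool|^force|open"
python3 -m handwheel '[[0.3,0,0,-0.6,0,0,0],[0.3,0,0,-1,0,0,0],[0.3,0,0,-1,0,0,0],[0.3,0,0,-0.8,0,0,0],[0.3,0,0,0,0,0,0]]' | egrep "tool"
python3 -m handwheel '[[0.3,0.97,0.29,0,0,0,0],[0.3,0.97,0.29,0,0,0,0],[0.3,0.97,0.29,0,0,0,0],[0.3,0.97,0.29,0,0,0,0],[0.3,0.97,0.29,0,0,0,0]]' | egrep "tool"
python3 -m handwheel '[[0.3,0.97,0.29,0,0,0,0],[0.3,0.97,0.29,0,0,0,0],[0.3,0.97,0.29,0,0,0,0],[0.3,0.97,0.29,0,0,0,0],[0.3,0.97,0.29,0,0,0,0]]' | egrep "tool"
python3 -m handwheel '[[0.3,0,0,0,0,0,0],[0.3,0,0,0,0,0,0]]' | egrep "tool"
python3 col.py w12; python3 -c "
from h import *
move(.5555,-.1822,.189,-75.5)"
```

```text
tool_pos: [0.5432, 0.1578, 0.2214]
force: [0.8, -0.0, -0.1]
opening: 0.057
tool_pos: [0.5437, 0.1581, 0.3091]
tool_pos: [0.5382, 0.0305, 0.3062]
tool_pos: [0.5334, -0.0959, 0.3062]
tool_pos: [0.5336, -0.095, 0.3062]
px 8 91 area 249 at [ 0.8517 -0.18  ] size~ [0.1245 0.0123]
px 42 138 area 518 at [ 0.8031 -0.148 ] size~ [0.0541 0.023 ]
px 398 148 area 714 at [ 0.5556 -0.1819] size~ [0.0318 0.0341]
px 270 333 area 328 at [ 0.6062 -0.0549] size~ [0.033  0.0111]
px 61 337 area 572 at [ 0.7721 -0.0043] size~ [0.0613 0.0343]
pos [ 0.5337 -0.0947  0.3063] rpy [ 1.7999e+02  1.0000e-02 -7.5490e+01] shift [3.61 0.03 4.69] turn [0. 0. 0.] open 0.0573 F [-0.1  0.2  0.8] t 58.4
```

```bash
python3 -m handwheel '[[0.3,0.9,0.01,0,0,0,0],[0.3,0.9,0.01,0,0,0,0],[0.3,0.9,0,0,0,0,0],[0.3,0.9,0,0,0,0,0],[0.3,0,0,0.9,0,0,0]]' | grep tool
python3 -m handwheel '[[0.3,0,0,0.9,0,0,0],[0.3,0,0,0.9,0,0,0],[0.3,0,0,0.9,0,0,0],[0.3,0,0,0.8,0,0,0],[0.3,0,0,0.27,0,0,0]]' | egrep "tool|open"
python3 -m handwheel '[[-1,0,0,0,0,0,0],[-1,0,0,0,0,0,0],[-1,0,0,0,0,0,0],[-1,0,0,0,0,0,0],[-1,0,0,0,0,0,0]]'
python3 -m handwheel '[[-1,0,0,-0.5,0,0,0],[-1,0,0,-1,0,0,0],[-1,0,0,-1,0,0,0],[-1,0,0,-1,0,0,0],[-1,0,0,-1,0,0,0]]' | egrep "tool|open"
python3 -m handwheel '[[-1,0,0,-0.6,0,0,0],[-1,0,0,0,0,0,0]]' | egrep "tool|open"
python3 -c "
from h import *
move(.5430,.158,.317,-75.5)"
```

```text
tool_pos: [0.557, -0.1828, 0.285]
tool_pos: [0.5556, -0.1816, 0.1884]
opening: 0.057
clock: 60.28
tool_pos: [0.5561, -0.1824, 0.1905]
orientation: [-179.9, -0.0, -75.5]
force: [-0.1, 2.1, 6.3]
opening: 0.0322
gripper_force: 30.0
tool_pos: [0.5556, -0.1824, 0.3037]
opening: 0.0321
tool_pos: [0.556, -0.1824, 0.3184]
opening: 0.032
pos [ 0.556  -0.1824  0.3184] rpy [-1.7987e+02 -4.0000e-02 -7.5490e+01] shift [-13.31  -2.91   0.05] turn [-0.02 -0.01  0.  ] open 0.032 F [-0.  -0.5 -0.2] t 61.15
```

```bash
python3 -m handwheel '[[-1,-0.95,-0.21,0,0,0,0],[-1,-0.95,-0.21,0,0,0,0],[-1,-0.95,-0.21,0,0,0,0],[-1,-0.95,-0.21,0,0,0,0],[-1,-0.95,-0.21,0,0,0,0]]' | egrep "tool"
python3 -m handwheel '[[-1,-0.95,-0.21,0,0,0,0],[-1,-0.95,-0.21,0,0,0,0],[-1,-0.95,-0.21,0,0,0,0],[-1,-0.95,-0.21,0,0,0,0],[-1,-0.95,-0.21,0,0,0,0]]' | egrep "tool"
python3 -m handwheel '[[-1,-0.95,-0.21,0,0,0,0],[-1,-0.95,-0.2,0,0,0,0],[-1,-0.95,-0.2,0,0,0,0],[-1,-0.95,-0.2,0,0,0,0],[-1,0,0,0,0,0,0]]' | egrep "tool"
python3 -m handwheel '[[-1,0,0,0,0,0,0],[-1,0,0,0.4,0,0,0],[-1,0,0,0.4,0,0,0],[-1,0,0,0,0,0,0]]' | egrep "tool|open"
python3 -c "
from h import *
move(.5430,.158,.243,-75.5)"
```

```text
tool_pos: [0.551, -0.0601, 0.3158]
tool_pos: [0.5467, 0.0614, 0.3158]
tool_pos: [0.5426, 0.1589, 0.3159]
tool_pos: [0.5426, 0.1571, 0.2958]
opening: 0.0319
pos [0.5426 0.1571 0.2958] rpy [ 1.7987e+02 -4.0000e-02 -7.5530e+01] shift [-0.03 -0.03  2.11] turn [ 0.02 -0.01 -0.01] open 0.0319 F [-0.4 -0.3  0.1] t 63.52
```

```bash
python3 -m handwheel '[[-1,-0.03,-0.03,0.5,0,0,0],[-1,0,0,0.5,0,0,0],[-1,0,0,0.4,0,0,0],[-1,0,0,0,0,0,0]]' | egrep "tool|^force"
python3 -m handwheel '[[-1,0,0,0.3,0,0,0],[-1,0,0,0.2,0,0,0],[-1,0,0,0.16,0,0,0],[-1,0,0,0,0,0,0]]' | egrep "tool|^force"
python3 -m handwheel '[[-0.05,0,0,0.04,0,0,0],[-0.05,0,0,0,0,0,0],[-0.05,0,0,0,0,0,0],[-0.05,0,0,0,0,0,0]]' | egrep "tool|^force|open"
python3 -m handwheel '[[-0.05,0,0,-0.6,0,0,0],[-0.05,0,0,-1,0,0,0],[-0.05,0,0,-1,0,0,0],[-0.05,0,0,-1,0,0,0],[-0.05,0,0,-0.6,0,0,0]]' | egrep "tool"
python3 -m handwheel '[[0,1,0,0,0,0,0],[0,1,0,0,0,0,0],[0,1,0,0,0,0,0],[0,1,0,0,0,0,0],[0,1,0,0,0,0,0]]' | egrep "tool"
python3 -m handwheel '[[0,1,0,0,0,0,0],[0,1,0,0,0,0,0],[0,1,0,0,0,0,0],[0,1,0,0,0,0,0],[0,1,0,0,0,0,0]]' | egrep "tool"
python3 -m handwheel '[[0,0,0,0,0,0,0]]' | egrep "tool"
python3 - <<'E'
from h import *
s,R,p=view("w13"); s1=snapshot("scene"); s2=snapshot("top")
a=cv2.resize(s1["color"][140:240,140:270,::-1],(520,400),interpolation=cv2.INTER_CUBIC)
b=cv2.resize(s2["color"][160:250,130:247,::-1],(260,200),interpolation=cv2.INTER_CUBIC)
c=cv2.resize(s["color"][:,:,::-1],(260,200),interpolation=cv2.INTER_AREA)
cv2.imwrite("pics/f.png",np.hstack([a,np.vstack([b,c])]))
E
```

```text
tool_pos: [0.5432, 0.1585, 0.261]
force: [0.4, -0.3, -1.0]
tool_pos: [0.5434, 0.1586, 0.2453]
force: [0.1, 0.8, -1.0]
tool_pos: [0.5435, 0.1587, 0.2448]
force: [-0.8, 0.4, 1.4]
opening: 0.0413
tool_pos: [0.5437, 0.1587, 0.352]
tool_pos: [0.5749, 0.0368, 0.3499]
tool_pos: [0.6062, -0.0842, 0.3499]
tool_pos: [0.6062, -0.0847, 0.3496]
```

View pics/f.png

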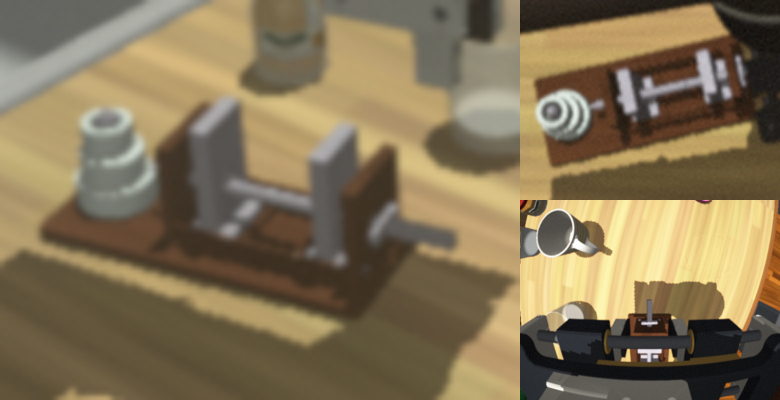

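The picture shows the collars stacked wide, middle, narrow at (105,165). Both dividers are upright, and the rod runs through them with its crossbar against the plate at (380,225). I'm handing in.

```bash
python3 -c "
from plant import *
print(close_job())"
```

```text
the job is handed in; nothing more can be done
None
```

The rack is back together and the job is handed in; no verdict came back. The two dividers present stand in the outer bays, the rod is through to its crossbar, the collars are stacked wide to narrow, and the mug, glass and jar were never touched.

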